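Load backlight driver boards into the spring board holder

ROBOT

A 6-joint arm with a two-finger parallel gripper is mounted at the origin on the work surface. World frame = base frame: x ahead of the robot, y to its left, z up, the work surface at z = 0. Lengths are in mm, angles in degrees, forces in N, time in s.
With the tool pointing down it reaches from about 425 to 950 mm from the base axis. Payload 3.5 kg.
Tool frame: the origin (TCP) lies midway between the tips of the shut fingers; the grasp point (between the pads) lies 19 mm behind it (arm.grasp_offset is the distance from the TCP to the grasp point, in mm); z points along the fingers, y is the line along which they close (so a half turn about z gives the same grasp; the last joint's range is limited). The gripper opens to 85 mm and grips with 20 to 120 N. Pads are 22 mm wide; open, the fingers measure 114 mm over their backs; the gripper's body (76 mm by 85 mm) begins 54 mm behind the grasp point. The pads swing forward as they close: fully open they stand 13 mm farther back than shut.
Start: joints at [-81.99, 16.404, 90.338, -0, 73.258, -8.594], TCP at [192.912, -646.831, 231.325] pointing down, gripper open.
Joint ranges: [-158.93, 158.93], [-51.34, 127.21], [12.03, 142.37], [-87.48, 267.48], [13.55, 161.25], [-162.69, 162.69]. Speed limits (degrees/s): [159.86, 159.86, 180, 180, 180, 180].

INTERFACE

Orientations are given as a 3x3 rotation matrix whose columns are the frame's x, y, z axes.
In Python, from plant import arm gives the robot as it stands. The module is installed in compiled form; this text tells all that it offers.
- The arm moves only by the tool servo_tool, never from a script. Its argument "motion" is a list of rows, each a list of 7 numbers: the shift along the world's x, y, z in mm, then the turn, a rotation vector about the world's x, y, z in degrees, then the opening, from 0 (shut) to 1 (fully open). A call has exactly 8 rows; each row is the pose to reach, as a shift and turn from the pose commanded when the call began; what a row does not reach only later rows make up. A row lasts 1/12 s, in which the tool goes at most 41.7 mm and 7.16 degrees, less where a joint would pass 70% of its speed; a pose out of reach is approached as far as the arm can. A call with a gripper value outside its range is refused whole. The fingers move at their own pace and stop on an object; "newtons" is the grip in N (left out, the last holds). Time passes only in rows, so rows that repeat a pose let the fingers close, or fill a call up. It gives the time, the measured TCP pose, the force, the opening and the grip force at its end, in the units of the state.
- arm.read_state(): the state, without advancing time (a new reading comes with each control period).
- arm.camera(name): name is "scene" or "side" or "wrist"; returns a dict with "color" (400x640x3 uint8, red, green, blue), "fx", "fy", "cx", "cy" (pixels), "distortion" ([k1, k2, p1, p2, k3] as OpenCV has them; the pictures are not rectified), "R" (3x3) and "t" (3): a world point X has camera coordinates R X + t. Camera axes: x right, y down, z forward; pixel columns grow to the right and rows downward; lengths in mm; the calibration is good to about 2 mm. A picture is of the moment at which its call begins. There is no depth.
- arm.hand_in(): hands the job in; it is judged then, once.
The state is a dict: "time_s": time; "q": joint angles; "joint_vel": joint speeds; "effort": joint torques, N m; "eef_pos": TCP position; "orientation": TCP orientation; "ft_force": force on the tool from outside, world axes, zero at the start; "ft_torque": the same for the moment, N m; "finger_gap": opening from 0.0 (shut) to 1.0 (fully open); "grip_force": force on a finger pad.
Only numpy, scipy, OpenCV 4.12 (cv2) and the standard library are available. Lean on these libraries where they do the work, as an engineer would, in place of code of your own. Each camera call takes 0.05 s, during which the arm holds its last target. There are 200 camera calls.

TASK

Load every driver board lying on the mat into the spring board holder, one to a bay, component side up: push one short edge back into the bay's sprung jaw, lower the other edge so that its slot drops over the locating pin, let the spring carry the board home under the lip of the fixed rail, then press that jaw's clamp cap down onto the board until it stops. The pins may be fitted on either side, so if a board's edge stays up on the pin, take it out and turn it end for end. Finish with all boards flat, fully home and clamped, put right any that gets knocked or slips on the way, and leave the screwdriver, solder reel and multimeter where they are.

Things in the scene. Friction and masses are not known exactly. Their poses are not given: they have to be found in the camera images.
- holder: Aluminium spring board holder fixed on the bench, 0.34 m long, at most 60 mm tall, with four bays side by side along its y. Origin on the bench under the middle of the bays; x points from the four sprung jaws (robot side) to the fixed rail, z up.
- rail (a point): Middle of the fixed rail, at x = 50 mm: the foot of its stop wall, on its ledge, 26 mm above the bench; axes as the holder's. The ledge reaches 20 mm from here towards the jaws. A lip overhangs the ledge by only 3.5 mm, its underside 7 mm and its top 11 mm above the ledge.
- strip (a point): Middle of the pin line, x = 37 mm, at ledge level. Each bay has one upright pin on this line, 8 mm thick, dome-topped, 12 mm high above the ledge. The pin strip can be screwed on at two places: either all pins stand 18 mm to the +y side of their bay's centre line, or all 18 mm to the -y side. This is not reported: look, or try a board. The wrong way round, the board's edge stays up on the pin.
- bay1 (a point): Bay 1: where a board's origin comes when it is home (either way round; the pin leaves 2.5 mm of play along y), at ledge level, 26 mm above the bench; axes as the holder's. Any board may go in any bay.
- bay2 (a point): Bay 2, as bay 1; neighbouring bays are 80 mm apart along the holder's y.
- bay3 (a point): Bay 3, as bay 1; neighbouring bays are 80 mm apart along the holder's y.
- bay4 (a point): Bay 4, as bay 1; neighbouring bays are 80 mm apart along the holder's y.
- jaw1_face (a point): Foot of the stop face in the groove of bay 1's sprung jaw, at ledge level (all jaws alike, 46 mm wide). Empty, it is at bay x = -46 mm; it can be pushed 16 mm towards -x: 4 mm with a board home; from about 8 mm a flat board's far edge clears the rail's lip. Spring 5 to 7.4 N. The jaw's ledge (level with the rail's) reaches 16 mm from here towards the rail, the cap over it 6 mm.
- cap1 (a joint): Clamp cap on jaw 1, which slides straight down: metres pressed down, 0 (up: groove 10 mm high, room to enter tilted) to 0.0075; on a board lying home it stops at about 0.006. Its detent holds it wherever it is left; moving it takes 6 N. Pressed before the board is in, it shuts the groove; it can be pulled up again by its rib.
- cap1_top (a point): Middle of the top of cap 1's rib, the place to press: 60 mm above the bench and at bay x = -50 mm as built, moving with jaw and cap. Rib 8 mm thick along the holder's x, 30 mm long along y, 12 mm tall.
- cap2 (a joint): Clamp cap on jaw 2, like cap1.
- cap3 (a joint): Clamp cap on jaw 3, like cap1.
- cap4 (a joint): Clamp cap on jaw 4, like cap1.
- cap2_top (a point): Middle of the top of cap 2's rib, like cap1_top.
- cap3_top (a point): Middle of the top of cap 3's rib, like cap1_top.
- cap4_top (a point): Middle of the top of cap 4's rib, like cap1_top.
- board1: Driver board, one of four alike (three or four are there): tan board 100 x 60 x 4 mm, about 0.16 kg, lying component side up. Origin: centre of its underside; x along the 100 mm, z up. Each short end has an open slot 13 mm wide, 20 mm deep, centred on y = +18 mm at both ends: turned end for end, the slot at the rail is on the other side of the bay's centre line.
- board1_sink (a point): Top of board1's finned aluminium heat sink, its handle: at the board's centre, 38 mm above the origin. The sink is 20 mm along the board's x, 46 mm along y, 34 mm tall: grip it across the 20 mm. Beside it the board is bare where |y| is under 12 mm; small parts up to 17 mm tall stand at |y| over 13 mm.
- board2: Another board exactly like board1 (None if absent).
- board3: Another board exactly like board1 (None if absent).
- board4: Another board exactly like board1 (None if absent).
- screwdriver: Bystander: screwdriver 190 mm long, lying on the bench beyond the boards.
- solder_reel: Bystander: grey solder reel, 54 mm across, 48 mm tall, standing on the bench beyond the holder.
- multimeter: Bystander: black multimeter 150 x 75 x 42 mm lying on the bench beyond the boards.
Not all that is in view belongs to the job. What is shaped like the board3 but pink or purple is not meant.

How it is judged (in metres and radians):
At the end, for the whole second after the job is handed in: Every board present is home in a bay: origin within 2.5 mm of the bay point along the push direction, 6 mm along the rail and 3 mm in height, that bay's cap pressed down over 4.5 mm; boards level within 0.05 rad, square to the holder within 0.06 rad (either way round), at rest (((x of board1 in the frame of bay1 between -0.0025 and 0.0025 m and y of board1 in the frame of bay1 between -0.006 and 0.006 m and z of board1 in the frame of bay1 between -0.003 and 0.003 m and value of joint cap1 above 0.0045 m) or (x of board1 in the frame of bay2 between -0.0025 and 0.0025 m and y of board1 in the frame of bay2 between -0.006 and 0.006 m and z of board1 in the frame of bay2 between -0.003 and 0.003 m and value of joint cap2 above 0.0045 m) or (x of board1 in the frame of bay3 between -0.0025 and 0.0025 m and y of board1 in the frame of bay3 between -0.006 and 0.006 m and z of board1 in the frame of bay3 between -0.003 and 0.003 m and value of joint cap3 above 0.0045 m) or (x of board1 in the frame of bay4 between -0.0025 and 0.0025 m and y of board1 in the frame of bay4 between -0.006 and 0.006 m and z of board1 in the frame of bay4 between -0.003 and 0.003 m and value of joint cap4 above 0.0045 m)) and ((x of board2 in the frame of bay1 between -0.0025 and 0.0025 m and y of board2 in the frame of bay1 between -0.006 and 0.006 m and z of board2 in the frame of bay1 between -0.003 and 0.003 m and value of joint cap1 above 0.0045 m) or (x of board2 in the frame of bay2 between -0.0025 and 0.0025 m and y of board2 in the frame of bay2 between -0.006 and 0.006 m and z of board2 in the frame of bay2 between -0.003 and 0.003 m and value of joint cap2 above 0.0045 m) or (x of board2 in the frame of bay3 between -0.0025 and 0.0025 m and y of board2 in the frame of bay3 between -0.006 and 0.006 m and z of board2 in the frame of bay3 between -0.003 and 0.003 m and value of joint cap3 above 0.0045 m) or (x of board2 in the frame of bay4 between -0.0025 and 0.0025 m and y of board2 in the frame of bay4 between -0.006 and 0.006 m and z of board2 in the frame of bay4 between -0.003 and 0.003 m and value of joint cap4 above 0.0045 m)) and ((x of board3 in the frame of bay1 between -0.0025 and 0.0025 m and y of board3 in the frame of bay1 between -0.006 and 0.006 m and z of board3 in the frame of bay1 between -0.003 and 0.003 m and value of joint cap1 above 0.0045 m) or (x of board3 in the frame of bay2 between -0.0025 and 0.0025 m and y of board3 in the frame of bay2 between -0.006 and 0.006 m and z of board3 in the frame of bay2 between -0.003 and 0.003 m and value of joint cap2 above 0.0045 m) or (x of board3 in the frame of bay3 between -0.0025 and 0.0025 m and y of board3 in the frame of bay3 between -0.006 and 0.006 m and z of board3 in the frame of bay3 between -0.003 and 0.003 m and value of joint cap3 above 0.0045 m) or (x of board3 in the frame of bay4 between -0.0025 and 0.0025 m and y of board3 in the frame of bay4 between -0.006 and 0.006 m and z of board3 in the frame of bay4 between -0.003 and 0.003 m and value of joint cap4 above 0.0045 m)) and ((x of board4 in the frame of bay1 between -0.0025 and 0.0025 m and y of board4 in the frame of bay1 between -0.006 and 0.006 m and z of board4 in the frame of bay1 between -0.003 and 0.003 m and value of joint cap1 above 0.0045 m) or (x of board4 in the frame of bay2 between -0.0025 and 0.0025 m and y of board4 in the frame of bay2 between -0.006 and 0.006 m and z of board4 in the frame of bay2 between -0.003 and 0.003 m and value of joint cap2 above 0.0045 m) or (x of board4 in the frame of bay3 between -0.0025 and 0.0025 m and y of board4 in the frame of bay3 between -0.006 and 0.006 m and z of board4 in the frame of bay3 between -0.003 and 0.003 m and value of joint cap3 above 0.0045 m) or (x of board4 in the frame of bay4 between -0.0025 and 0.0025 m and y of board4 in the frame of bay4 between -0.006 and 0.006 m and z of board4 in the frame of bay4 between -0.003 and 0.003 m and value of joint cap4 above 0.0045 m)) and angle between each of board1, board2, board3, board4's own z axis and vertical below 0.05 rad and angle between the x axis of each of board1, board2, board3, board4 and the x axis of holder, either way round below 0.06 rad and linear speed of each of board1, board2, board3, board4 below 0.02 m/s); the robot touches nothing.
It fails at once if the screwdriver is shoved more than 30 mm (distance of screwdriver from where it was at the start of the episode above 0.03 m).
It fails at once if the solder reel is shoved more than 30 mm (distance of solder_reel from where it was at the start of the episode above 0.03 m).
It fails at once if the multimeter is shoved more than 30 mm (distance of multimeter from where it was at the start of the episode above 0.03 m).
Of board1, board2, board3, board4 only 3 to 4 are there at a start; the rules pass over those that are not, and their reading is None.
At some moment in a run one of board1, board2, board3, board4 may be knocked a few centimetres aside while the robot is not near it.
Once in a run the grip may slacken for a moment while it holds something.
It also fails if it takes over 210 s, if anything falls off the work surface, if the arm or the gripper's body presses on something with over 40 N, if the wrist force passes 120 N, or if a joint passes its speed limit or range.

## Working session

There is one attempt and no reset: what is moved stays moved. The work goes in short steps, Python scripts to look and compute and a tool call to move; the robot and the scene stay as the last step left them, time stands still between calls to the robot, and variables do not carry over. Pictures are saved under pics/ and viewed, at most 14 in all, crops included, and the job is handed in when it is done.

Besides the shell and the picture viewer there is one more tool, called after "Emit:" as name([rows], argument=value, ...), one row to a line, values as JSON. servo_tool: Moves the arm, as the interface text tells. Its arguments: {"type":"object","properties":{"motion":{"type":"array"},"newtons":{"type":"number"}},"required":["motion"]}

```bash
mkdir -p pics
cat > h.py <<'E'
import numpy as np, cv2
from plant import arm
def snap(n,f=None):
    c=arm.camera(n); c['K']=np.array([[c['fx'],0,c['cx']],[0,c['fy'],c['cy']],[0,0,1.]])
    c['d']=np.array(c['distortion'],float); c['R']=np.array(c['R']); c['t']=np.array(c['t'])
    c['img']=cv2.cvtColor(c['color'],cv2.COLOR_RGB2BGR)
    if f: cv2.imwrite('pics/'+f,c['img'])
    return c
def ray(c,uv,z):
    p=cv2.undistortPoints(np.array(uv,float).reshape(-1,1,2),c['K'],c['d']).reshape(-1,2)
    d=np.c_[p,np.ones(len(p))]@c['R']; o=-c['R'].T@c['t']
    return o+d*((z-o[2])/d[:,2])[:,None]
def proj(c,X):
    return cv2.projectPoints(np.array(X,float).reshape(-1,3),cv2.Rodrigues(c['R'])[0],c['t'],c['K'],c['d'])[0].reshape(-1,2)
E
python3 - <<'E'
from h import *
a=snap('scene','a.png');b=snap('side','b.png');w=snap('wrist','w.png')
for c in(a,b,w): print((-c['R'].T@c['t']).round(),c['R'].round(2).tolist(),c['fx'])
print(arm.read_state())
E
```

```text
[1337. -317.  772.] [[0.37, 0.93, -0.02], [0.58, -0.25, -0.78], [-0.73, 0.27, -0.63]] 476.0006948133005
[494. 655. 837.] [[-1.0, -0.1, -0.0], [-0.07, 0.75, -0.66], [0.07, -0.66, -0.75]] 420.5576407246877
[ 262. -627.  372.] [[0.29, -0.96, -0.0], [-0.92, -0.28, 0.28], [-0.27, -0.08, -0.96]] 276.1885406435174
{'time_s': 0.15, 'q': array([-8.19915136e+01,  1.64433730e+01,  9.04034179e+01, -2.55399784e-03,
        7.32560074e+01, -8.59448596e+00]), 'joint_vel': array([ 0.01968726, -0.11737675, -0.28359911, -0.00570731,  0.09715658,
        0.03290733]), 'effort': array([ 9.58916899e-04, -4.06604970e+01, -2.93142629e+01, -1.40003035e-04,
        3.95466530e-03, -6.47534549e-06]), 'eef_pos': array([ 192.81940157, -646.35161462,  230.24754516]), 'orientation': array([[ 9.58304105e-01,  2.85750166e-01, -2.92232417e-04],
       [ 2.85750226e-01, -9.58302495e-01,  1.77072259e-03],
       [ 2.25937219e-04, -1.78039620e-03, -9.99998390e-01]]), 'ft_force': array([-0.73443645,  0.1543911 , -0.0775093 ]), 'ft_torque': array([-0.00099247, -0.01815986,  0.00763939]), 'grip_force': 0.0, 'finger_gap': 1.002035113932511}
```

View pics/a.png

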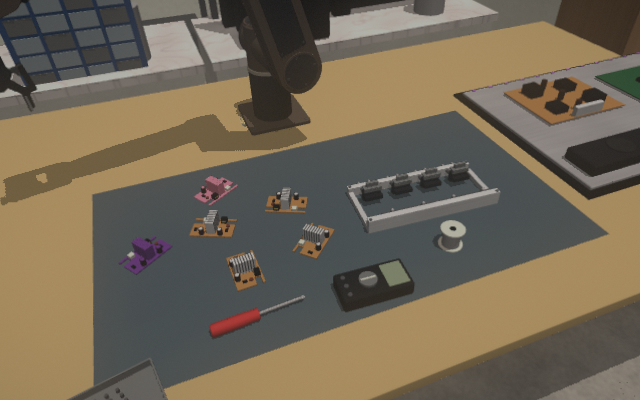

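View pics/b.png

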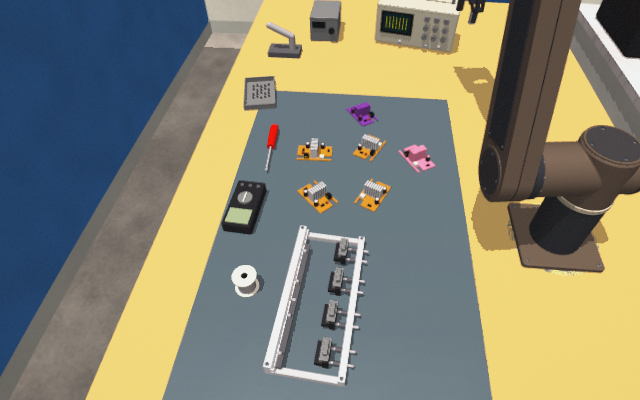

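Run:
```python
from h import *
a=snap('scene');b=snap('side')
A=cv2.resize(a['img'][150:240,335:510],None,fx=4.5,fy=4.5,interpolation=2)[:,:790]
B=cv2.resize(cv2.rotate(b['img'][220:390,255:375],cv2.ROTATE_90_COUNTERCLOCKWISE),None,fx=1.6,fy=1.6)
B=cv2.resize(b['img'][220:390,255:375],None,fx=3.5,fy=3.5,interpolation=2)
cv2.imwrite('pics/c.png',A);cv2.imwrite('pics/d.png',B)
for n,c in(('scene',a),('side',b)):
    h=cv2.cvtColor(c['img'],cv2.COLOR_BGR2HSV)
    m=cv2.inRange(h,(8,150,90),(18,255,255)); m=cv2.morphologyEx(m,cv2.MORPH_CLOSE,np.ones((7,7)))
    if n=='side': m[:, :215]=0;m[:120]=0; m[:, 420:]=0
    else: m[:170]=0
    for k in cv2.findContours(m,0,2)[0]:
        if 150<cv2.contourArea(k)<3000:
            W=ray(c,k.reshape(-1,2),4)[:,:2]
            r=cv2.minAreaRect(W.astype(np.float32)); print(n,k.reshape(-1,2).mean(0).round(),np.round(r[0]),np.round(r[1]),round(r[2],1))
```

```text
side [316. 197.] [594. -75.] [ 60. 100.] 43.6
side [374. 196.] [449. -94.] [101.  59.] 64.4
side [312. 153.] [ 622. -240.] [99. 57.] 1.9
side [370. 152.] [ 463. -279.] [99. 59.] 64.9
```

View pics/c.png

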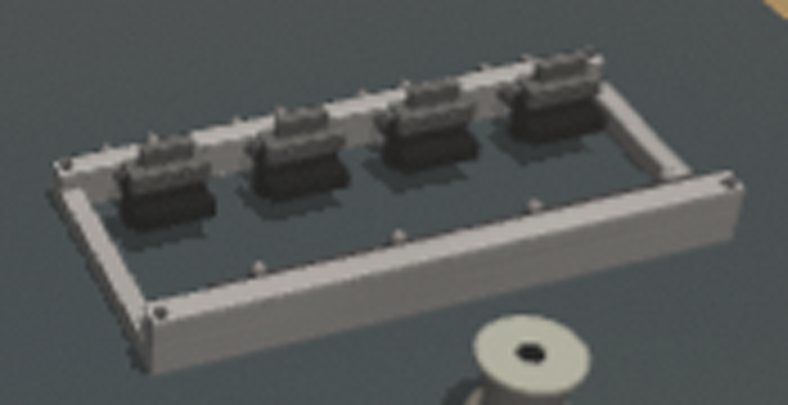

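View pics/d.png

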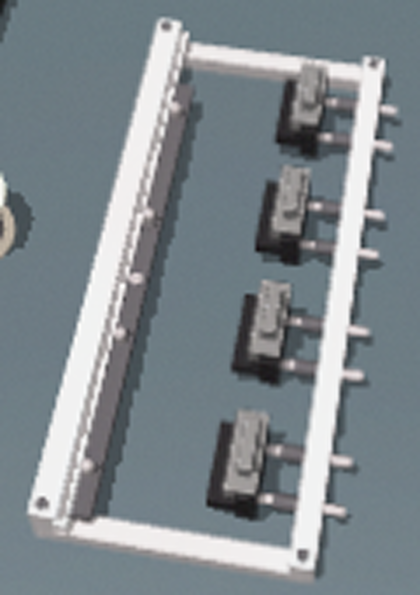

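Run:
```python
from h import *
a=snap('scene');b=snap('side')
A=np.array([(160,313),(730,183),(66,165),(595,60)])/4.5+[335,150]
B=np.array([(165,27),(42,502),(373,63),(302,553)])/3.5+[255,220]
un=lambda c,p:cv2.undistortPoints(p.reshape(-1,1,2),c['K'],c['d']).reshape(-1,2).T
P=lambda c:np.c_[c['R'],c['t']]
X=cv2.triangulatePoints(P(a),P(b),un(a,A),un(b,B));X=(X[:3]/X[3]).T;print(X.round(1))
r0,r1=ray(b,B[:2],37);s0,s1=ray(a,A[:2],37);print('rail scr',r0,r1,s0,s1)
pB=np.array([(175,105),(148,215),(135,278),(120,332),(88,465)])/3.5+[255,220]
pA=np.array([(260,267),(400,237),(535,205)])/4.5+[335,150]
for z in(37,):
  o=(r0+r1+s0+s1)/4; d=(r1-r0+s1-s0);d/=np.linalg.norm(d)
  print('yaw',np.degrees(np.arctan2(-d[0],d[1])),'mid',o)
  n=np.array([d[1],-d[0],0])
  f=lambda p:np.c_[(p-o)@n,(p-o)@d].round(1)
  print('pins',f(ray(b,pB,37)).tolist(),f(ray(a,pA,37)).tolist())
  cA=np.array([(172,140),(305,112),(432,85),(563,60)])/4.5+[335,150]
  cB=np.array([(313,68),(293,170),(271,287),(250,415)])/3.5+[255,220]
  print('caps',f(ray(a,cA,60)).tolist(),f(ray(b,cB,60)).tolist())
```

```text
[[614.3  55.5  35.8]
 [638.2 382.6  36.2]
 [471.7  65.2  25.4]
 [497.6 393.2  23.7]]
rail scr [614.9863465   57.62502661  37.        ] [638.13628436 383.02295387  37.        ] [614.12768594  54.2627395   37.        ] [638.80267432 381.75013463  37.        ]
yaw -4.1895276071111685 mid [626.51324778 219.16521365  37.        ]
pins [[-19.3, -100.6], [-19.3, -18.1], [-20.8, 25.1], [-19.8, 60.5], [-20.1, 140.2]] [[-16.9, -103.3], [-15.5, -24.1], [-16.5, 55.6]]
caps [[-105.1, -118.5], [-104.9, -40.2], [-104.9, 36.7], [-102.5, 116.8]] [[-105.6, -128.4], [-104.4, -50.7], [-103.7, 29.1], [-104.7, 106.6]]
```

Run:
```python
from h import *
b=snap('side')
cv2.imwrite('pics/e.png',cv2.resize(b['img'][125:220,290:400],None,fx=6,fy=6,interpolation=2))
h=cv2.cvtColor(b['img'],cv2.COLOR_BGR2HSV)
m=cv2.inRange(h,(8,150,90),(18,255,255)); m=cv2.morphologyEx(m,cv2.MORPH_CLOSE,np.ones((7,7)))
m[:, :215]=0;m[:120]=0; m[:, 420:]=0
for k in cv2.findContours(m,0,2)[0]:
    if 150<cv2.contourArea(k)<3000:
        W=ray(b,k.reshape(-1,2),4)[:,:2].astype(np.float32); r=cv2.minAreaRect(W); P=cv2.boxPoints(r)
        e=max(P[1]-P[0],P[2]-P[1],key=np.linalg.norm);u=e/np.linalg.norm(e);v=np.array([-u[1],u[0]])
        q=proj(b,[np.r_[np.array(r[0])+s*u*40+t*v*18,4] for s in(-1,1) for t in(-1,1)])
        print(np.round(r[0],1),'long axis',np.degrees(np.arctan2(u[1],u[0])).round(1),'slot cands v-,v+ at u-, u+ crop px',((q-[290,125])*6).round().tolist(), [int(h[int(y),int(x),1]) for x,y in q])
```

```text
[594.1 -75.1] long axis -46.4 slot cands v-,v+ at u-, u+ crop px [[253.0, 460.0], [187.0, 500.0], [142.0, 355.0], [78.0, 392.0]] [44, 209, 45, 209]
[449.6 -94.2] long axis 64.9 slot cands v-,v+ at u-, u+ crop px [[497.0, 344.0], [569.0, 374.0], [415.0, 459.0], [489.0, 491.0]] [4, 12, 47, 194]
[ 621.9 -239.9] long axis 1.9 slot cands v-,v+ at u-, u+ crop px [[230.0, 146.0], [225.0, 197.0], [67.0, 140.0], [59.0, 190.0]] [187, 9, 204, 18]
[ 463.4 -278.9] long axis 64.9 slot cands v-,v+ at u-, u+ crop px [[479.0, 76.0], [543.0, 100.0], [404.0, 170.0], [471.0, 195.0]] [7, 31, 207, 47]
```

View pics/e.png

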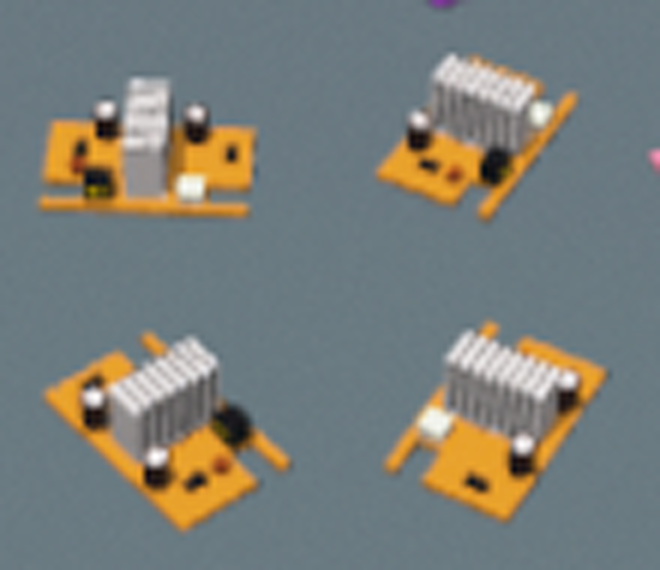

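Emit:
servo_tool([
  [27,25,0,0,0,5,0.7],
  [54,51,0,0,0,10,0.7],
  [81,77,0,0,0,15,0.7],
  [108,102,0,0,0,20,0.7],
  [135,128,0,0,0,25,0.7],
  [162,154,0,0,0,30,0.7],
  [189,180,0,0,0,35,0.7],
  [216,205,0,0,0,40,0.7],
])

```text
time_s: 1.07
eef_pos: [410.0, -440.3, 231.6]
orientation: [[0.547, 0.837, 0.0], [0.837, -0.547, -0.0], [-0.0, 0.0, -1.0]]
ft_force: [1.3, 0.2, -0.4]
finger_gap: 0.703
grip_force: 0.0
```

Emit:
servo_tool([
  [27,25,-15,0,0,5,0.7],
  [54,51,-30,0,0,10,0.7],
  [81,77,-45,0,0,15,0.7],
  [108,102,-60,0,0,20,0.7],
  [135,128,-75,0,0,25,0.7],
  [162,154,-90,0,0,30,0.7],
  [189,180,-105,0,0,35.3,0.7],
  [213,202,-111,0,0,35.3,0.7],
])

```text
time_s: 1.73
eef_pos: [622.1, -237.1, 117.6]
orientation: [[-0.037, 0.999, -0.003], [0.999, 0.037, 0.002], [0.002, -0.003, -1.0]]
ft_force: [0.3, 0.1, 0.2]
finger_gap: 0.699
grip_force: 0.0
```

```bash
cat >> h.py <<'E'
def board(near,z=4,f=None,r=75):
    "wrist view: sink-free outline of the tan board near xy; returns centre & long-axis angle"
    c=snap('wrist',f); h=cv2.cvtColor(c['img'],cv2.COLOR_BGR2HSV)
    m=cv2.inRange(h,(8,140,60),(20,255,255)); m=cv2.morphologyEx(m,cv2.MORPH_CLOSE,np.ones((3,3)))
    k=np.concatenate([x.reshape(-1,2) for x in cv2.findContours(m,0,1)[0] if len(x)>8])
    W=ray(c,k,z)[:,:2]; W=W[np.linalg.norm(W-near,axis=1)<r].astype(np.float32)
    R=cv2.minAreaRect(W);P=cv2.boxPoints(R)
    e=max(P[1]-P[0],P[2]-P[1],key=np.linalg.norm)
    return c,np.round(R[0],1),np.round(R[1],1),round(np.degrees(np.arctan2(e[1],e[0]))%180,1)
def st():
    s=arm.read_state();O=np.array(s['orientation'])
    print(s['time_s'],'tcp',np.round(s['eef_pos'],1),'yphi',np.degrees(np.arctan2(O[1,1],O[0,1])).round(1),'z',O[:,2].round(3),'F',np.round(s['ft_force'],1),'gap',round(s['finger_gap'],2),'grip',round(s['grip_force'],1),'q6',s['q'][5].round(),s['q'][4].round())
    return s
E
python3 - <<'E'
from h import *
st();print(board((622,-240),f='w1.png')[1:])
E
```

```text
1.7333 tcp [ 622.1 -237.1  117.6] yphi 2.1 z [-0.003  0.002 -1.   ] F [0.3 0.1 0.2] gap 0.7 grip 0.0 q6 -32.0 62.0
(array([ 620.8, -245.9]), array([99.5, 59.9]), np.float32(2.2))
```

View pics/w1.png

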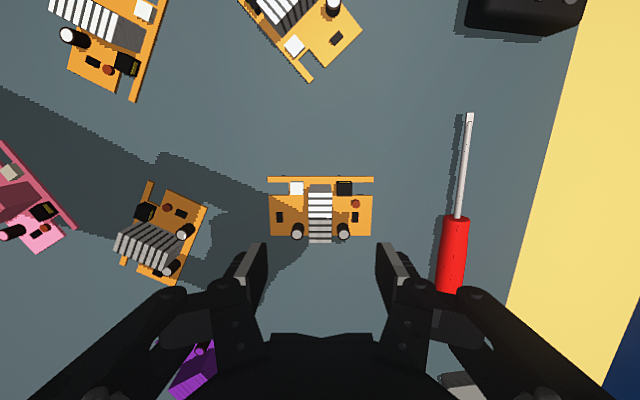

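Run:
```python
from h import *
for i in range(3): print(board((622,-242))[1:])
st()
```

```text
(array([ 620.9, -245.7]), array([99.5, 60.2]), np.float32(2.2))
(array([ 620.9, -245.6]), array([99.4, 60.1]), np.float32(2.3))
(array([ 620.9, -245.5]), array([99.4, 59. ]), np.float32(2.2))
1.9333 tcp [ 622.2 -239.1  119.9] yphi 2.0 z [-0.001 -0.    -1.   ] F [-0.2 -0.9 -0. ] gap 0.7 grip 0.0 q6 -32.0 62.0
```

Run:
```python
from h import *
c=snap('side');a=snap('scene')
for cc,n in((c,'side'),(a,'scene')):
    h=cv2.cvtColor(cc['img'],cv2.COLOR_BGR2HSV);m=cv2.inRange(h,(8,150,60),(20,255,255))
    q=proj(cc,[622,-242,4])[0];y,x=np.nonzero(m);k=np.c_[x,y]
    W=ray(cc,k[np.linalg.norm(k-q,axis=1)<60],4)[:,:2];W=W[np.linalg.norm(W-[622,-242],axis=1)<75]
    print(n,cv2.minAreaRect(W.astype(np.float32)))
w=snap('wrist'); h=cv2.cvtColor(w['img'],cv2.COLOR_BGR2HSV)
print('wrist sink top at z38: bbox px'); print(ray(w,[(309,184),(332,184),(309,222),(332,222)],38).round(1).tolist())
```

```text
side ((621.6473999023438, -240.6299591064453), (97.60877227783203, 59.88706970214844), 4.3015456199646)Traceback (most recent call last):
  File "<stdin>", line 6, in <module>
  File "h.py", line 10, in ray
    p=cv2.undistortPoints(np.array(uv,float).reshape(-1,1,2),c['K'],c['d']).reshape(-1,2)
      ~~~~~~~~~~~~~~~~~~~^^^^^^^^^^^^^^^^^^^^^^^^^^^^^^^^^^^^^^^^^^^^^^^^^^
cv2.error: OpenCV(4.12.0) /io/opencv/modules/calib3d/src/undistort.dispatch.cpp:347: error: (-215:Assertion failed) CV_IS_MAT(_src) && CV_IS_MAT(_dst) && (_src->rows == 1 || _src->cols == 1) && (_dst->rows == 1 || _dst->cols == 1) && _src->cols + _src->rows - 1 == _dst->rows + _dst->cols - 1 && (CV_MAT_TYPE(_src->type) == CV_32FC2 || CV_MAT_TYPE(_src->type) == CV_64FC2) && (CV_MAT_TYPE(_dst->type) == CV_32FC2 || CV_MAT_TYPE(_dst->type) == CV_64FC2) in function 'cvUndistortPointsInternal'
```

Run:
```python
from h import *
a=snap('scene');h=cv2.cvtColor(a['img'],cv2.COLOR_BGR2HSV)
q=proj(a,[622,-242,4])[0];print(q,h[int(q[1])+8,int(q[0])-5:int(q[0])+15].tolist())
m=cv2.inRange(h,(8,120,60),(24,255,255));m=cv2.morphologyEx(m,cv2.MORPH_CLOSE,np.ones((3,3)))
for k in cv2.findContours(m,0,2)[0]:
    if 150<cv2.contourArea(k)<3000: print(k.mean((0,1)).round(),cv2.minAreaRect(ray(a,k.reshape(-1,2),4)[:,:2].astype(np.float32)))
w=snap('wrist');s=arm.read_state();O=np.array(s['orientation']);p=np.array(s['eef_pos'])
print('tcp px',proj(w,[p,p-19*O[:,2],p-13*O[:,2]+30*O[:,1],p-30*O[:,1]-0*O[:,2]]).round(1).tolist())
print(ray(w,[(309,184),(332,184),(309,222),(332,222)],38).round(1).tolist())
```

```text
[246.78483356 269.31266337] [[14, 131, 101], [14, 131, 101], [15, 136, 105], [15, 145, 158], [15, 144, 158], [15, 145, 158], [15, 144, 158], [15, 145, 158], [14, 145, 149], [13, 146, 133], [12, 144, 126], [12, 146, 126], [15, 144, 158], [15, 141, 139], [14, 130, 100], [15, 102, 103], [16, 85, 87], [13, 27, 85], [60, 6, 83], [45, 6, 79]]
[248. 275.] ((632.1856079101562, -245.2415771484375), (76.41765594482422, 59.74906539916992), 1.6606584787368774)
[315. 243.] ((593.1965942382812, -78.52166748046875), (59.75243377685547, 100.04842376708984), 44.289306640625)
[215. 229.] ((464.46502685546875, -285.23736572265625), (98.97883605957031, 53.30973434448242), 63.77595520019531)
[289. 206.] ((448.6941833496094, -99.09870910644531), (99.70582580566406, 57.78416061401367), 67.05510711669922)
[555.  99.] ((288.24078369140625, 903.82666015625), (225.56590270996094, 286.78424072265625), 0.4425625503063202)
tcp px [[321.5, 251.8], [321.6, 269.2], [379.2, 263.2], [268.4, 251.7]]
[[610.7, -221.3, 38.0], [629.8, -220.7, 38.0], [611.3, -255.1, 38.0], [631.3, -254.4, 38.0]]
```

Emit:
servo_tool([
  [-1,-6,-20,0,0,0,0.6],
  [-1,-6,-40,0,0,0,0.6],
  [-1,-6,-60,0,0,0,0.6],
  [-1,-6,-75,0,0,0,0.6],
  [-1,-6,-88,0,0,0,0.6],
  [-1,-6,-98,0,0,0,0.6],
  [-1,-6,-104,0,0,0,0.6],
  [-1,-6,-104,0,0,0,0.6],
])

```text
time_s: 2.8
eef_pos: [620.1, -245.6, 14.9]
orientation: [[-0.033, 0.999, -0.002], [0.999, 0.033, 0.001], [0.001, -0.002, -1.0]]
ft_force: [-1.5, -0.1, 0.1]
finger_gap: 0.599
grip_force: 0.0
```

Emit:
servo_tool([
  [0,0,0,0,0,0,0.0],
  [0,0,0,0,0,0,0.0],
  [0,0,0,0,0,0,0.0],
  [0,0,0,0,0,0,0.0],
  [0,0,0,0,0,0,0.0],
  [0,0,0,0,0,0,0.0],
  [0,0,0,0,0,0,0.0],
  [0,0,0,0,0,0,0.0],
], newtons=70)

```text
time_s: 3.47
eef_pos: [622.0, -246.3, 17.9]
orientation: [[-0.033, 0.999, 0.002], [0.999, 0.033, -0.001], [-0.001, 0.002, -1.0]]
ft_force: [1.4, 0.7, 4.9]
finger_gap: 0.218
grip_force: 70.9
```

Run:
```python
from h import *
st();print(board((621,-245))[1:])
```

```text
3.4667 tcp [ 622.  -246.3   17.9] yphi 1.9 z [ 0.002 -0.001 -1.   ] F [1.4 0.7 4.9] gap 0.22 grip 70.9 q6 -32.0 53.0
(array([ 621.6, -245.9]), array([99.5, 60. ]), np.float32(1.9))
```

Emit:
servo_tool([
  [0,0,8,0,0,0,0],
  [0,0,20,0,0,0,0],
  [0,0,40,0,0,0,0],
  [0,0,60,0,0,0,0],
  [0,0,80,0,0,0,0],
  [0,0,100,0,0,0,0],
  [0,0,120,0,0,-3,0],
  [0,0,130,0,0,-6,0],
])

```text
time_s: 4.18
eef_pos: [621.6, -246.2, 149.7]
orientation: [[0.074, 0.997, 0.003], [0.997, -0.074, -0.002], [-0.001, 0.003, -1.0]]
ft_force: [-0.3, -1.2, -1.1]
finger_gap: 0.213
grip_force: 69.9
```

Emit:
servo_tool([
  [-2,15,0,0,0,0,0],
  [-8,40,0,0,0,0,0],
  [-13,70,0,0,0,0,0],
  [-18,100,0,0,0,0,0],
  [-23,130,0,0,0,0,0],
  [-28,160,0,0,0,0,0],
  [-33,190,0,0,0,0,0],
  [-38,220,0,0,0,0,0],
])

```text
time_s: 4.85
eef_pos: [580.8, -23.3, 144.9]
orientation: [[0.07, 0.998, -0.003], [0.998, -0.07, 0.001], [0.001, -0.003, -1.0]]
ft_force: [-0.7, 1.0, -1.1]
finger_gap: 0.215
grip_force: 69.9
```

Emit:
servo_tool([
  [-5,30,0,0,0,0,0],
  [-10,60,0,0,0,0,0],
  [-14,85,0,0,0,0,0],
  [-17,105,0,0,0,0,0],
  [-19,120,0,0,0,0,0],
  [-20,128,0,0,0,0,0],
  [-20,128,0,0,0,0,0],
  [-20,128,0,0,0,0,0],
])

```text
time_s: 5.52
eef_pos: [562.1, 102.4, 145.7]
orientation: [[0.07, 0.998, -0.001], [0.998, -0.07, -0.0], [-0.0, -0.001, -1.0]]
ft_force: [0.9, -1.2, -1.2]
finger_gap: 0.22
grip_force: 69.9
```

Run:
```python
from h import *
s=st();p=s['eef_pos']
for dz in(14,18): print(board(p[:2],p[2]-dz,f='w2.png')[1:])
```

```text
5.5167 tcp [562.1 102.4 145.7] yphi -4.0 z [-0.001 -0.    -1.   ] F [ 0.9 -1.2 -1.2] gap 0.22 grip 69.9 q6 4.0 62.0
(array([560.6,  83.3]), array([99.3, 99.4]), np.float32(176.0))
(array([560.8,  80.3]), array([101.9, 102. ]), np.float32(176.0))
```

View pics/w2.png

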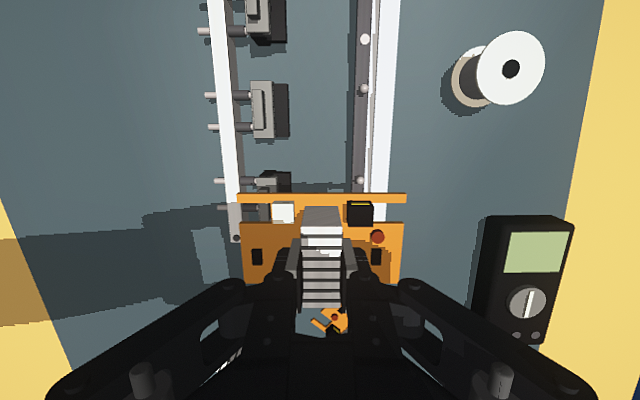

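Run:
```python
from h import *
w=snap('wrist');s=st();p=np.array(s['eef_pos'])
th=np.radians(-4.15);n=np.array([np.cos(th),np.sin(th),0]);d=np.array([-n[1],n[0],0]);o=np.array([572,222,0])
f=lambda q:np.c_[(q-o)@n,(q-o)@d].round(1).tolist()
print('dots z38',f(ray(w,[(360,180),(363,88),(365,39)],38)))
print('ribs z60',f(ray(w,[(257,107),(253,10)],60)))
print('rail inner/outer edges z37',f(ray(w,[(380,60),(398,60),(369,190),(389,188)],37)))
for z in(13,18):
  B=ray(w,[(237,193),(408,195),(237,203),(406,203),(242,278),(399,282)],p[2]-z);print('board',z,f(B)); e=B[1]-B[0];print(np.linalg.norm(e),np.degrees(np.arctan2(e[1],e[0])))
print('tcp',f(p[None]))
```

```text
5.6667 tcp [562.9 101.3 146.1] yphi -4.1 z [-0. -0. -1.] F [ 1.  -0.  -1.6] gap 0.21 grip 69.9 q6 4.0 62.0
dots z38 [[35.3, -102.6], [34.6, -23.8], [34.6, 13.0]]
ribs z60 [[-50.7, -40.0], [-49.4, 25.9]]
rail inner/outer edges z37 [[47.8, -2.2], [62.6, -2.1], [44.2, -112.4], [62.8, -110.4]]
board 13 [[-49.3, -90.2], [49.7, -91.3], [-49.8, -96.2], [49.0, -96.1], [-50.9, -146.1], [49.3, -148.9]]
99.04061239224073 -4.776445603385034
board 18 [[-50.9, -91.5], [51.4, -92.6], [-51.4, -97.7], [50.6, -97.6], [-52.6, -149.2], [50.9, -152.1]]
102.2452966643332 -4.77644560338504
tcp [[-0.3, -121.0]]
```

Emit:
servo_tool([
  [4,0,-5,-0.2,-3,0,0],
  [8,-1,-12,-0.4,-6,0,0],
  [13,-1,-22,-0.65,-9,0,0],
  [13,-1,-32,-0.87,-12,0,0],
  [13,-1,-42,-0.87,-12,0,0],
  [13,-1,-52,-0.87,-12,0,0],
  [13,-1,-62,-0.87,-12,0,0],
  [13,-1,-62,-0.87,-12,0,0],
])

```text
time_s: 6.33
eef_pos: [574.6, 100.7, 81.6]
orientation: [[0.072, 0.977, 0.203], [0.997, -0.07, -0.015], [-0.001, 0.203, -0.979]]
ft_force: [-0.4, -1.0, -1.9]
finger_gap: 0.216
grip_force: 69.9
```

```bash
cat >> h.py <<'E'
th=np.radians(-4.15);n=np.array([np.cos(th),np.sin(th),0]);d=np.array([-n[1],n[0],0]);o=np.array([572,221.5,0])
def hol(p): p=np.array(p,float).reshape(-1,3); return np.c_[(p-o)@n,(p-o)@d,p[:,2]].round(1).tolist()
def jaw(h=18,off=0):
    "jaw bottom corner of the held board, in the holder frame"
    s=st();O=np.array(s['orientation']);p=np.array(s['eef_pos']);B=p+h*O[:,2]+off*O[:,1]
    print('tcp',hol(p),'board c',hol(B),'jaw corner',hol(B-50*O[:,1]),'tilt',np.degrees(np.arcsin(O[2,1])).round(1),'twist d',np.degrees(np.arcsin(O[:,1]@d)).round(2))
E
python3 - <<'E'
from h import *
arm.camera('side');arm.camera('side');jaw()
w=snap('side','s1.png');cv2.imwrite('pics/s1c.png',cv2.resize(w['img'][195:305,285:400],None,fx=5,fy=5,interpolation=2))
E
```

```text
6.4333 tcp [576.1 100.9  83.8] yphi -4.1 z [ 0.207 -0.015 -0.978] F [-0.8 -0.5 -1.4] gap 0.21 grip 69.9 q6 5.0 43.0
tcp [[12.8, -120.0, 83.8]] board c [[16.5, -120.0, 66.2]] jaw corner [[-32.4, -120.0, 55.8]] tilt 12.0 twist d 0.03
```

View pics/s1c.png

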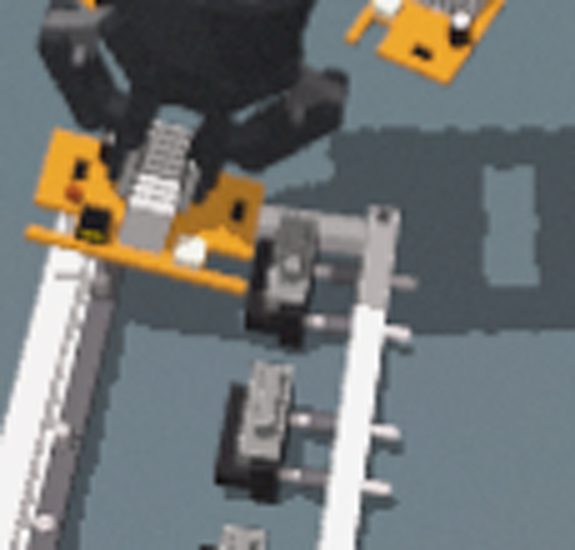

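Emit:
servo_tool([
  [0,0,-8,0,0,0,0],
  [0,0,-16,0,0,0,0],
  [0,0,-22,0,0,0,0],
  [0,0,-27,0,0,0,0],
  [0,0,-27,0,0,0,0],
  [0,0,-27,0,0,0,0],
  [0,0,-27,0,0,0,0],
  [0,0,-27,0,0,0,0],
])

```text
time_s: 7.15
eef_pos: [576.3, 101.2, 57.8]
orientation: [[0.071, 0.975, 0.209], [0.997, -0.07, -0.015], [-0.0, 0.209, -0.978]]
ft_force: [-0.0, 0.8, -0.5]
finger_gap: 0.218
grip_force: 69.9
```

Run:
```python
from h import *
jaw()
```

```text
7.15 tcp [576.3 101.2  57.8] yphi -4.1 z [ 0.209 -0.015 -0.978] F [-0.   0.8 -0.5] gap 0.22 grip 69.9 q6 6.0 39.0
tcp [[13.0, -119.7, 57.8]] board c [[16.8, -119.7, 40.2]] jaw corner [[-32.1, -119.7, 29.7]] tilt 12.1 twist d 0.06
```

Emit:
servo_tool([
  [-3,0,-1,0,0,0,0],
  [-6,0,-1,0,0,0,0],
  [-9,1,-1,0,0,0,0],
  [-13,1,-1,0,0,0,0],
  [-17,1,-1,0,0,0,0],
  [-21,1.5,-1,0,0,0,0],
  [-25,1.5,-1,0,0,0,0],
  [-25,1.5,-1,0,0,0,0],
])

```text
time_s: 7.82
eef_pos: [552.6, 102.8, 57.4]
orientation: [[0.072, 0.974, 0.215], [0.997, -0.07, -0.015], [0.001, 0.215, -0.977]]
ft_force: [6.5, -0.5, -4.7]
finger_gap: 0.216
grip_force: 69.2
```

Run:
```python
from h import *
arm.camera('side');w=snap('side');jaw();cv2.imwrite('pics/s2c.png',cv2.resize(w['img'][195:305,285:400],None,fx=5,fy=5,interpolation=2))
```

```text
7.9167 tcp [553.2 102.7  57.6] yphi -4.1 z [ 0.215 -0.015 -0.976] F [ 5.5  0.8 -5. ] gap 0.22 grip 69.2 q6 6.0 38.0
tcp [[-10.2, -119.8, 57.6]] board c [[-6.3, -119.8, 40.0]] jaw corner [[-55.1, -119.8, 29.2]] tilt 12.5 twist d 0.03
```

View pics/s2c.png

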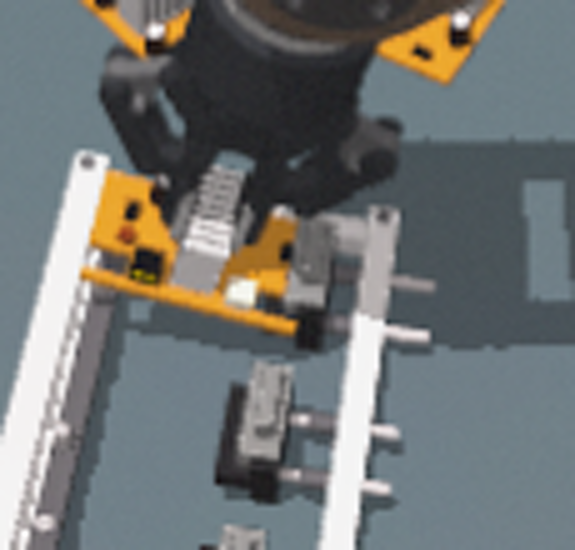

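Emit:
servo_tool([
  [-1.5,0,-2,0.15,2,0,0],
  [-1,0,-4,0.3,4,0,0],
  [0.5,0,-7,0.45,6.2,0,0],
  [1,0,-9,0.6,8.3,0,0],
  [2,0,-11,0.75,10.3,0,0],
  [2.5,0,-13,0.9,12.4,0,0],
  [2.5,0,-13,0.9,12.4,0,0],
  [2.5,0,-13,0.9,12.4,0,0],
])

```text
time_s: 8.58
eef_pos: [558.5, 102.4, 46.5]
orientation: [[0.072, 0.997, 0.005], [0.997, -0.072, 0.0], [0.001, 0.005, -1.0]]
ft_force: [5.8, -1.1, 2.4]
finger_gap: 0.214
grip_force: 70.5
```

Run:
```python
from h import *
arm.camera('side');jaw()
```

```text
8.6333 tcp [558.3 102.4  46.5] yphi -4.1 z [ 0.005  0.    -1.   ] F [7.1 0.  3. ] gap 0.22 grip 70.5 q6 4.0 51.0
tcp [[-5.0, -119.8, 46.5]] board c [[-4.9, -119.8, 28.5]] jaw corner [[-54.9, -119.8, 28.2]] tilt 0.3 twist d 0.04
```

Emit:
servo_tool([
  [-2,0,0,0,0,0,0],
  [-3,0,-1,0,0,0,0],
  [-3,0,-2,0,0,0,0],
  [-3,0,-2,0,0,0,0],
  [-3,0,-2,0,0,0,0],
  [-3,0,-2,0,0,0,0],
  [-3,0,-2,0,0,0,0],
  [-3,0,-2,0,0,0,0],
])

```text
time_s: 9.3
eef_pos: [555.3, 102.5, 44.6]
orientation: [[0.072, 0.997, 0.006], [0.997, -0.072, 0.0], [0.001, 0.006, -1.0]]
ft_force: [6.7, -0.1, 2.5]
finger_gap: 0.22
grip_force: 70.5
```

Run:
```python
from h import *
jaw();w=snap('wrist','w3.png')
v=snap('side');u=snap('scene')
A=cv2.resize(v['img'][200:300,285:385],(400,400),interpolation=2);q=proj(u,[560,100,30])[0].astype(int)
B=cv2.resize(u['img'][q[1]-40:q[1]+40,q[0]-40:q[0]+40],(400,400),interpolation=2);cv2.imwrite('pics/m.png',np.hstack([A,B]))
```

```text
9.3 tcp [555.3 102.5  44.6] yphi -4.1 z [ 0.006  0.    -1.   ] F [ 6.7 -0.1  2.5] gap 0.22 grip 70.5 q6 4.0 51.0
tcp [[-8.0, -119.9, 44.6]] board c [[-7.9, -119.9, 26.6]] jaw corner [[-57.9, -119.9, 26.3]] tilt 0.3 twist d 0.04
```

View pics/m.png

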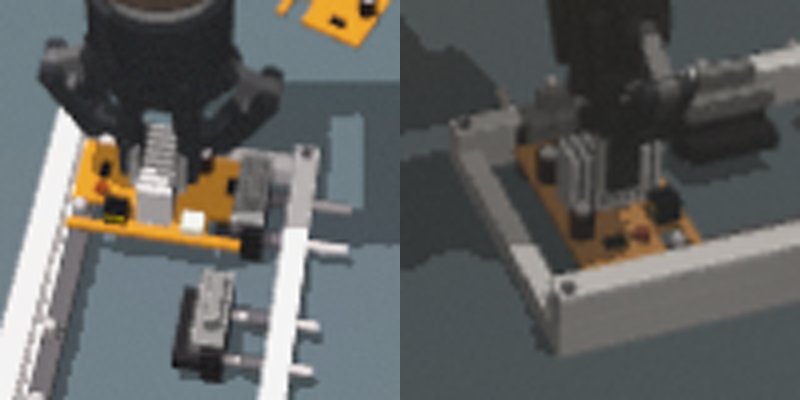

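Emit:
servo_tool([
  [2,0,0,0,0,0,0],
  [4,0,0,0,0,0,0],
  [6,0,0,0,0,0,0],
  [7,-0.5,0,0,0,0,0],
  [7,-0.5,0,0,0,0,0],
  [7,-0.5,0,0,0,0,0.5],
  [7,-0.5,0,0,0,0,0.5],
  [7,-0.5,0,0,0,0,0.5],
])

```text
time_s: 10.12
eef_pos: [556.6, 102.2, 41.1]
orientation: [[0.071, 0.997, -0.009], [0.997, -0.071, 0.0], [-0.0, -0.009, -1.0]]
ft_force: [0.5, -0.1, 0.4]
finger_gap: 0.501
grip_force: 0.0
```

Emit:
servo_tool([
  [0,0,0,0,0,0,0.5],
  [0,0,0,0,0,0,0.5],
  [0,0,10,0,0,0,0.5],
  [0,0,25,0,0,0,0.5],
  [0,0,45,0,0,0,0.5],
  [0,0,65,0,0,0,0.5],
  [0,0,70,0,0,0,0],
  [0,0,70,0,0,0,0],
])

```text
time_s: 10.78
eef_pos: [559.0, 102.2, 113.9]
orientation: [[0.071, 0.997, -0.002], [0.997, -0.071, 0.001], [0.0, -0.002, -1.0]]
ft_force: [-0.1, 1.3, -0.8]
finger_gap: 0.228
grip_force: 0.0
```

```bash
cat >> h.py <<'E'
def home(k,f=None):
    "where the board lies: from wrist, mask in bay k, top plane 30"
    c=snap('wrist',f); h=cv2.cvtColor(c['img'],cv2.COLOR_BGR2HSV)
    m=cv2.inRange(h,(8,140,60),(20,255,255)); m=cv2.morphologyEx(m,cv2.MORPH_CLOSE,np.ones((3,3)))
    y,x=np.nonzero(m); H=np.array(hol(ray(c,np.c_[x,y],30)));b=-200+80*k
    H=H[(abs(H[:,1]-b)<36)&(abs(H[:,0])<62)]
    print('bay',k,'x',np.percentile(H[:,0],[.5,99.5]),'y',np.percentile(H[:,1],[.5,99.5])-b,cv2.minAreaRect(H[:,:2].astype(np.float32)))
E
python3 - <<'E'
from h import *
jaw();home(1,'w4.png')
E
```

```text
10.7833 tcp [559.  102.2 113.9] yphi -4.1 z [-0.002  0.001 -1.   ] F [-0.1  1.3 -0.8] gap 0.23 grip 0.0 q6 4.0 59.0
tcp [[-4.4, -119.9, 113.9]] board c [[-4.4, -119.9, 95.9]] jaw corner [[-54.4, -119.9, 96.0]] tilt -0.1 twist d 0.06
bay 1 x [-49.228  45.288] y [-29.8  30.3] ((-2.737224578857422, -119.80908966064453), (96.83892822265625, 60.144710540771484), 0.09946263581514359)
```

View pics/w4.png

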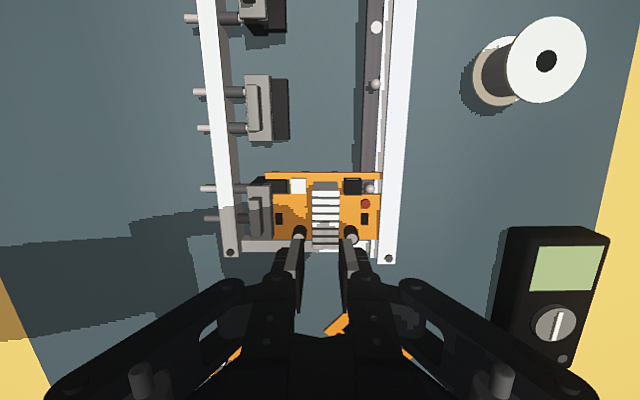

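Run:
```python
from h import *
w=cv2.imread('pics/w4.png');cv2.imwrite('pics/w4c.png',cv2.resize(w[60:255,190:400],None,fx=3.5,fy=3,interpolation=2))
```

```text
(no output)
```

View pics/w4c.png

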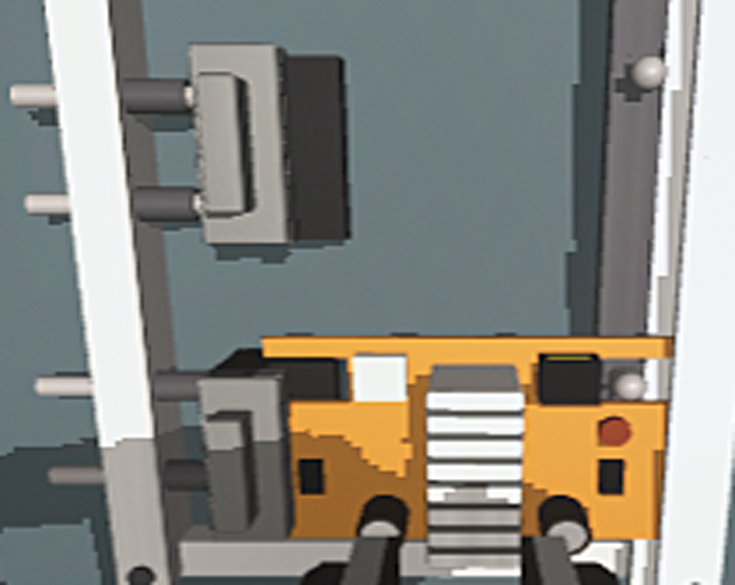

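Run:
```python
from h import *
w=snap('wrist');st()
print(hol(ray(w,[(253.4,107.7),(255.7,216.7)],60)), hol(ray(w,[(375.5,84),(369.5,188)],38)))
```

```text
10.8833 tcp [556.9 102.2 110.9] yphi -4.1 z [-0.008  0.001 -1.   ] F [-0.8 -0.6 -0.4] gap 0.05 grip 0.0 q6 4.0 59.0
[[-51.1, -41.0, 60.0], [-54.5, -117.9, 60.0]] [[33.3, -23.7, 38.0], [32.9, -101.0, 38.0]]
```

Emit:
servo_tool([
  [-10,1,0,0,0,0,0],
  [-22,1.5,0,0,0,0,0],
  [-36,2.5,0,0,0,0,0],
  [-48,3.5,0,0,0,0,0],
  [-48,3.5,-15,0,0,0,0],
  [-48,3.5,-30,0,0,0,0],
  [-48,3.5,-44,0,0,0,0],
  [-48,3.5,-44,0,0,0,0],
])

```text
time_s: 11.55
eef_pos: [505.1, 105.7, 62.9]
orientation: [[0.071, 0.997, -0.016], [0.997, -0.071, 0.0], [-0.001, -0.016, -1.0]]
ft_force: [-0.8, 0.4, -0.5]
finger_gap: 0.003
grip_force: 0.0
```

Run:
```python
from h import *
arm.camera('side');arm.camera('side');jaw()
```

```text
11.65 tcp [507.7 105.7  65.9] yphi -4.1 z [-0.011  0.001 -1.   ] F [-0.2  0.2 -0.4] gap -0.0 grip 0.0 q6 5.0 53.0
tcp [[-55.7, -120.1, 65.9]] board c [[-55.9, -120.1, 47.9]] jaw corner [[-105.9, -120.2, 48.4]] tilt -0.6 twist d 0.06
```

Emit:
servo_tool([
  [1,0,-4,0,0,0,0],
  [1,0,-8,0,0,0,0],
  [1,0,-11,0,0,0,0],
  [1,0,-14,0,0,0,0],
  [1,0,-17,0,0,0,0],
  [1,0,-18,0,0,0,0],
  [1,0,-18,0,0,0,0],
  [1,0,-18,0,0,0,0],
])

```text
time_s: 12.32
eef_pos: [511.3, 105.7, 53.5]
orientation: [[0.071, 0.997, -0.008], [0.997, -0.071, 0.0], [-0.0, -0.008, -1.0]]
ft_force: [-10.0, -0.6, 22.0]
finger_gap: 0.003
grip_force: 10.9
```

Run:
```python
from h import *
jaw()
```

```text
12.3167 tcp [511.3 105.7  53.5] yphi -4.1 z [-0.008  0.    -1.   ] F [-10.   -0.6  22. ] gap 0.0 grip 10.9 q6 5.0 52.0
tcp [[-52.1, -119.9, 53.5]] board c [[-52.3, -119.9, 35.5]] jaw corner [[-102.3, -119.9, 35.9]] tilt -0.5 twist d 0.09
```

Emit:
servo_tool([
  [0,0,20,0,0,0,0.2],
  [0,0,50,0,0,0,0.4],
  [0,0,80,0,0,-7,0.6],
  [-5,-20,80,0,0,-14,0.6],
  [-10,-45,80,0,0,-21,0.6],
  [-20,-70,80,0,0,-28,0.6],
  [-30,-95,80,0,0,-35,0.6],
  [-40,-120,80,0,0,-42,0.6],
])

```text
time_s: 12.98
eef_pos: [470.0, -15.3, 129.6]
orientation: [[0.724, 0.69, -0.004], [0.69, -0.724, 0.005], [0.0, -0.006, -1.0]]
ft_force: [0.6, -0.3, 0.5]
finger_gap: 0.599
grip_force: 0.0
```

Emit:
servo_tool([
  [-5,-20,0,0,0,-7,0.6],
  [-10,-40,0,0,0,-14,0.6],
  [-15,-60,0,0,0,-21,0.6],
  [-20,-75,0,0,0,-28,0.6],
  [-22,-85,0,0,0,-35,0.6],
  [-22,-85,0,0,0,-42,0.6],
  [-22,-85,0,0,0,-49,0.6],
  [-22,-85,0,0,0,-56,0.6],
])

```text
time_s: 13.65
eef_pos: [448.4, -99.8, 129.5]
orientation: [[0.976, -0.216, 0.002], [-0.216, -0.976, 0.007], [0.001, -0.007, -1.0]]
ft_force: [-0.2, -0.2, 0.2]
finger_gap: 0.601
grip_force: 0.0
```

Emit:
servo_tool([
  [0,0,0,0,0,-7,0.6],
  [0,0,0,0,0,-13,0.6],
  [0,0,0,0,0,-13,0.6],
  [0,0,0,0,0,-13,0.6],
  [0,0,0,0,0,-13,0.6],
  [0,0,0,0,0,-13,0.6],
  [0,0,0,0,0,-13,0.6],
  [0,0,0,0,0,-13,0.6],
])

```text
time_s: 14.32
eef_pos: [448.4, -99.3, 129.3]
orientation: [[0.906, -0.424, 0.003], [-0.424, -0.906, 0.006], [0.0, -0.007, -1.0]]
ft_force: [0.3, 0.2, 0.2]
finger_gap: 0.597
grip_force: 0.0
```

```bash
cat >> h.py <<'E'
def find(near):
    s=st();p=np.array(s['eef_pos'])
    for i in range(2): r=board(near,f=f'f{s["time_s"]:.0f}.png');near=r[1]
    print(r[1:],'shift',np.r_[r[1]-p[:2],16-p[2]].round(1),'turn',((r[3]-np.degrees(np.arctan2(*np.array(s['orientation'])[[1,0],1]))+90)%180-90).round(1))
E
python3 - <<'E'
from h import *
find((448.7,-99.1))
E
```

```text
14.3167 tcp [448.4 -99.3 129.3] yphi -115.1 z [ 0.003  0.006 -1.   ] F [0.3 0.2 0.2] gap 0.6 grip 0.0 q6 89.0 60.0
(array([448.3, -98.8]), array([99.4, 60.2]), np.float32(64.6)) shift [-1.000e-01  5.000e-01 -1.133e+02] turn -0.3
```

Emit:
servo_tool([
  [0,0.5,-20,0,0,0,0.6],
  [0,0.5,-40,0,0,0,0.6],
  [0,0.5,-60,0,0,0,0.6],
  [0,0.5,-80,0,0,0,0.6],
  [0,0.5,-95,0,0,0,0.6],
  [0,0.5,-105,0,0,0,0.6],
  [0,0.5,-111,0,0,0,0.6],
  [0,0.5,-111,0,0,0,0.6],
])

```text
time_s: 15.08
eef_pos: [447.7, -98.5, 17.3]
orientation: [[0.906, -0.424, 0.001], [-0.424, -0.906, 0.007], [-0.002, -0.007, -1.0]]
ft_force: [-0.0, 0.1, 0.1]
finger_gap: 0.601
grip_force: 0.0
```

Emit:
servo_tool([
  [0,0,0,0,0,0,0.0],
  [0,0,0,0,0,0,0.0],
  [0,0,0,0,0,0,0.0],
  [0,0,0,0,0,0,0.0],
  [0,0,0,0,0,0,0.0],
  [0,0,0,0,0,0,0.0],
  [0,0,0,0,0,0,0.0],
  [0,0,0,0,0,0,0.0],
], newtons=70)

```text
time_s: 15.75
eef_pos: [449.6, -99.3, 19.7]
orientation: [[0.906, -0.424, 0.005], [-0.424, -0.906, 0.005], [0.003, -0.007, -1.0]]
ft_force: [-0.6, 0.9, 6.7]
finger_gap: 0.215
grip_force: 71.0
```

Run:
```python
from h import *
st();print(board((448,-99))[1:])
```

```text
15.75 tcp [449.6 -99.3  19.7] yphi -115.1 z [ 0.005  0.005 -1.   ] F [-0.6  0.9  6.7] gap 0.22 grip 71.0 q6 89.0 46.0
(array([ 448.1, -100.2]), array([99.5, 60.6]), np.float32(64.7))
```

Emit:
servo_tool([
  [0,0,8,0,0,0,0],
  [0,0,20,0,0,0,0],
  [0,0,40,0,0,0,0],
  [0,0,60,0,0,0,0],
  [0,0,80,0,0,3,0],
  [0,0,100,0,0,8,0],
  [0,5,120,0,0,14,0],
  [5,15,130,0,0,20,0],
])

```text
time_s: 16.47
eef_pos: [453.6, -84.5, 150.7]
orientation: [[0.996, -0.085, 0.003], [-0.085, -0.996, 0.005], [0.002, -0.006, -1.0]]
ft_force: [0.1, 0.0, -0.7]
finger_gap: 0.212
grip_force: 70.1
```

Emit:
servo_tool([
  [8,20,0,0,0,6,0],
  [18,45,0,0,0,12,0],
  [28,70,0,0,0,18,0],
  [38,95,0,0,0,24,0],
  [48,120,0,0,0,30,0],
  [58,145,0,0,0,36,0],
  [70,170,0,0,0,42,0],
  [80,190,0,0,0,48,0],
])

```text
time_s: 17.13
eef_pos: [533.1, 107.9, 147.9]
orientation: [[0.728, 0.685, -0.006], [0.685, -0.728, 0.005], [-0.001, -0.008, -1.0]]
ft_force: [-0.8, -0.1, -0.8]
finger_gap: 0.213
grip_force: 70.1
```

Emit:
servo_tool([
  [8,20,0,0,0,6,0],
  [16,40,0,0,0,12,0],
  [24,58,0,0,0,18,0],
  [32,70,0,0,0,24,0],
  [35,75,0,0,0,30,0],
  [35,75,0,0,0,36,0],
  [35,75,0,0,0,43,0],
  [35,75,0,0,0,43,0],
])

```text
time_s: 17.8
eef_pos: [567.6, 181.3, 147.7]
orientation: [[0.069, 0.998, -0.009], [0.998, -0.069, 0.0], [-0.001, -0.009, -1.0]]
ft_force: [-0.2, -0.1, -1.3]
finger_gap: 0.213
grip_force: 70.1
```

```bash
cat >> h.py <<'E'
def held(h=18.5,f=None):
    "held board outline: +y edge strip seen by wrist, board top plane"
    jaw(h);s=arm.read_state();c=snap('wrist',f);p=np.array(s['eef_pos'])
    hs=cv2.cvtColor(c['img'],cv2.COLOR_BGR2HSV);m=cv2.inRange(hs,(8,140,60),(20,255,255))
    nl,lab,stt,_=cv2.connectedComponentsWithStats(m)
    y,x=np.nonzero(m);H=np.array(hol(ray(c,np.c_[x,y],p[2]-h+4)));T=np.array(hol(p))[0]
    H=H[(abs(H[:,0]-T[0])<60)&(H[:,1]>T[1]-15)&(H[:,1]<T[1]+40)]-[T[0],T[1],0]
    q=H[H[:,1]>H[:,1].max()-4];print('rel tcp: x ends',np.percentile(H[:,0],[.3,99.7]),'y edge',np.percentile(H[:,1],99.5),'slope deg',np.degrees(np.polyfit(q[:,0],q[:,1],1)[0]).round(1))
E
python3 - <<'E'
from h import *
held(19.7,'g2.png')
E
```

```text
17.8 tcp [567.6 181.3 147.7] yphi -3.9 z [-0.009  0.    -1.   ] F [-0.2 -0.1 -1.3] gap 0.21 grip 70.1 q6 12.0 64.0
tcp [[-1.4, -40.5, 147.7]] board c [[-1.6, -40.5, 128.0]] jaw corner [[-51.6, -40.6, 128.4]] tilt -0.5 twist d 0.2
rel tcp: x ends [-49.4  49.1] y edge 27.7 slope deg 0.0
```

Emit:
servo_tool([
  [4,0,-5,-0.2,-3,0,0],
  [8,1,-12,-0.4,-6,0,0],
  [14,1,-22,-0.65,-9,0,0],
  [14,1,-32,-0.87,-12,0,0],
  [14,1,-42,-0.87,-12,0,0],
  [14,1,-52,-0.87,-12,0,0],
  [14,1,-60,-0.87,-12,0,0],
  [14,1,-60,-0.87,-12,0,0],
])

```text
time_s: 18.52
eef_pos: [581.2, 181.8, 85.9]
orientation: [[0.073, 0.978, 0.196], [0.997, -0.071, -0.015], [-0.001, 0.197, -0.98]]
ft_force: [0.2, -0.7, -2.0]
finger_gap: 0.218
grip_force: 70.1
```

Emit:
servo_tool([
  [0,0,-8,0,0,0,0],
  [0,0,-16,0,0,0,0],
  [0,0,-22,0,0,0,0],
  [0,0,-28,0,0,0,0],
  [0,0,-28,0,0,0,0],
  [0,0,-28,0,0,0,0],
  [0,0,-28,0,0,0,0],
  [0,0,-28,0,0,0,0],
])

```text
time_s: 19.18
eef_pos: [582.8, 182.3, 60.9]
orientation: [[0.071, 0.977, 0.202], [0.997, -0.07, -0.014], [0.0, 0.203, -0.979]]
ft_force: [0.9, -0.1, -1.3]
finger_gap: 0.218
grip_force: 70.1
```

Run:
```python
from h import *
jaw(19.7)
```

```text
19.1833 tcp [582.8 182.3  60.9] yphi -4.1 z [ 0.202 -0.014 -0.979] F [ 0.9 -0.1 -1.3] gap 0.22 grip 70.1 q6 16.0 41.0
tcp [[13.7, -38.4, 60.9]] board c [[17.7, -38.4, 41.6]] jaw corner [[-31.3, -38.4, 31.5]] tilt 11.7 twist d 0.05
```

Emit:
servo_tool([
  [0,0,-3,0,0,0,0],
  [-3,0,-3,0,0,0,0],
  [-7,0.5,-3,0,0,0,0],
  [-11,1,-3,0,0,0,0],
  [-16,1,-3,0,0,0,0],
  [-21,1.5,-3,0,0,0,0],
  [-26,2,-3,0,0,0,0],
  [-26,2,-3,0,0,0,0],
])

```text
time_s: 19.85
eef_pos: [557.7, 184.2, 58.3]
orientation: [[0.07, 0.976, 0.207], [0.998, -0.069, -0.014], [0.0, 0.208, -0.978]]
ft_force: [6.0, -1.4, -5.6]
finger_gap: 0.218
grip_force: 69.5
```

Run:
```python
from h import *
jaw(19.7)
```

```text
19.85 tcp [557.7 184.2  58.3] yphi -4.0 z [ 0.207 -0.014 -0.978] F [ 6.  -1.4 -5.6] gap 0.22 grip 69.5 q6 17.0 40.0
tcp [[-11.6, -38.3, 58.3]] board c [[-7.5, -38.2, 39.0]] jaw corner [[-56.4, -38.3, 28.6]] tilt 12.0 twist d 0.12
```

Emit:
servo_tool([
  [-1.5,0,-2,0.15,2,0,0],
  [-1.5,0,-4,0.3,4,0,0],
  [-0.5,0,-7,0.45,6,0,0],
  [0,0,-9,0.6,8,0,0],
  [0.5,0,-11,0.75,10,0,0],
  [0.5,0,-13,0.87,12,0,0],
  [0.5,0,-14,0.87,12,0,0],
  [0.5,0,-14,0.87,12,0,0],
])

```text
time_s: 20.52
eef_pos: [561.9, 184.1, 46.5]
orientation: [[0.071, 0.997, 0.005], [0.997, -0.071, 0.001], [0.001, 0.005, -1.0]]
ft_force: [6.5, -0.9, 2.3]
finger_gap: 0.215
grip_force: 70.7
```

Run:
```python
from h import *
jaw(19.7)
```

```text
20.5167 tcp [561.9 184.1  46.5] yphi -4.1 z [ 0.005  0.001 -1.   ] F [ 6.5 -0.9  2.3] gap 0.22 grip 70.7 q6 12.0 52.0
tcp [[-7.3, -38.1, 46.5]] board c [[-7.2, -38.0, 26.8]] jaw corner [[-57.2, -38.1, 26.5]] tilt 0.3 twist d 0.07
```

Emit:
servo_tool([
  [2,0,0,0,0,0,0],
  [4,0,0,0,0,0,0],
  [6,0,0,0,0,0,0],
  [7,-0.5,0,0,0,0,0],
  [7,-0.5,0,0,0,0,0],
  [7,-0.5,0,0,0,0,0.5],
  [7,-0.5,0,0,0,0,0.5],
  [7,-0.5,0,0,0,0,0.5],
])

```text
time_s: 21.18
eef_pos: [562.5, 183.7, 42.7]
orientation: [[0.071, 0.997, -0.01], [0.997, -0.071, 0.0], [-0.0, -0.01, -1.0]]
ft_force: [-0.2, 0.6, 0.3]
finger_gap: 0.5
grip_force: 0.0
```

Emit:
servo_tool([
  [0,0,0,0,0,0,0.5],
  [0,0,0,0,0,0,0.5],
  [0,0,10,0,0,0,0.5],
  [0,0,25,0,0,0,0.5],
  [0,0,45,0,0,0,0.5],
  [0,0,65,0,0,0,0.5],
  [0,0,70,0,0,0,0],
  [0,0,70,0,0,0,0],
])

```text
time_s: 21.85
eef_pos: [565.5, 184.0, 116.1]
orientation: [[0.071, 0.997, -0.002], [0.997, -0.071, 0.001], [0.001, -0.002, -1.0]]
ft_force: [-0.0, -0.1, 1.6]
finger_gap: 0.227
grip_force: 0.0
```

```bash
cat >> h.py <<'E'
def ribs(c,k):
    "light-grey cap blob of jaw k seen by camera c: mean x at z 55"
    H=cv2.cvtColor(c['img'],cv2.COLOR_BGR2HSV);q=proj(c,[o+d*(-200+80*k)+n*x+[0,0,58] for x in(-50,-58,-42)])
    print('rib px',q.round().tolist())
E
python3 - <<'E'
from h import *
jaw();home(2,'g3.png');home(1)
E
```

```text
21.85 tcp [565.5 184.  116.1] yphi -4.1 z [-0.002  0.001 -1.   ] F [-0.  -0.1  1.6] gap 0.23 grip 0.0 q6 12.0 60.0
tcp [[-3.8, -37.9, 116.1]] board c [[-3.8, -37.9, 98.1]] jaw corner [[-53.8, -37.9, 98.2]] tilt -0.1 twist d 0.06
bay 2 x [-49.4  45.3] y [-30.8  28.6] ((-2.799999237060547, -41.5), (60.19999694824219, 97.0), 90.0)
bay 1 x [-51.098  45.   ] y [-28.7  32. ] ((-2.6188812255859375, -118.30009460449219), (96.91609191894531, 60.682884216308594), 0.2923183739185333)
```

Emit:
servo_tool([
  [-10,1,0,0,0,0,0],
  [-22,1.5,0,0,0,0,0],
  [-36,2.5,0,0,0,0,0],
  [-47,2.5,0,0,0,0,0],
  [-47,2.5,-15,0,0,0,0],
  [-47,2.5,-30,0,0,0,0],
  [-47,2.5,-45,0,0,0,0],
  [-47,2.5,-45,0,0,0,0],
])

```text
time_s: 22.62
eef_pos: [513.0, 185.7, 64.2]
orientation: [[0.071, 0.997, -0.015], [0.997, -0.071, -0.001], [-0.002, -0.015, -1.0]]
ft_force: [-0.7, -0.9, -0.4]
finger_gap: 0.0
grip_force: 0.0
```

Run:
```python
from h import *
arm.camera('side');arm.camera('side');jaw()
```

```text
22.7167 tcp [515.5 186.   67.2] yphi -4.1 z [-0.01  0.   -1.  ] F [ 0.4  0.3 -0.5] gap -0.0 grip 0.0 q6 13.0 54.0
tcp [[-53.8, -39.4, 67.2]] board c [[-53.9, -39.5, 49.2]] jaw corner [[-103.9, -39.5, 49.7]] tilt -0.6 twist d 0.06
```

Emit:
servo_tool([
  [0,0,-4,0,0,0,0],
  [0,0,-8,0,0,0,0],
  [0,0,-12,0,0,0,0],
  [0,0,-15,0,0,0,0],
  [0,0,-18,0,0,0,0],
  [0,0,-20,0,0,0,0],
  [0,0,-20,0,0,0,0],
  [0,0,-20,0,0,0,0],
])

```text
time_s: 23.38
eef_pos: [517.9, 186.4, 53.4]
orientation: [[0.071, 0.997, -0.008], [0.997, -0.071, 0.0], [-0.001, -0.008, -1.0]]
ft_force: [-10.8, -1.9, 24.5]
finger_gap: 0.003
grip_force: 13.8
```

Run:
```python
from h import *
jaw()
```

```text
23.3833 tcp [517.9 186.4  53.4] yphi -4.1 z [-0.008  0.    -1.   ] F [-10.8  -1.9  24.5] gap 0.0 grip 13.8 q6 13.0 53.0
tcp [[-51.4, -38.9, 53.4]] board c [[-51.5, -38.9, 35.4]] jaw corner [[-101.5, -39.0, 35.8]] tilt -0.5 twist d 0.09
```

Emit:
servo_tool([
  [0,0,20,0,0,0,0.2],
  [0,0,50,0,0,0,0.4],
  [0,0,80,0,0,5,0.6],
  [-2,-25,82,0,0,10,0.6],
  [-4,-60,82,0,0,15,0.6],
  [-6,-95,82,0,0,20,0.6],
  [-8,-130,82,0,0,25,0.6],
  [-10,-165,82,0,0,30,0.6],
])

```text
time_s: 24.05
eef_pos: [506.7, 19.8, 130.5]
orientation: [[-0.441, 0.897, -0.005], [0.897, 0.441, -0.003], [-0.0, -0.006, -1.0]]
ft_force: [0.7, 0.2, 0.4]
finger_gap: 0.602
grip_force: 0.0
```

Emit:
servo_tool([
  [-5,-35,0,0,0,5,0.6],
  [-10,-70,0,0,0,10,0.6],
  [-15,-105,0,0,0,15,0.6],
  [-20,-140,0,0,0,20,0.6],
  [-25,-175,0,0,0,25,0.6],
  [-30,-210,0,0,0,30,0.6],
  [-35,-245,0,0,0,35,0.6],
  [-38,-275,0,0,0,39,0.6],
])

```text
time_s: 24.72
eef_pos: [468.3, -256.1, 130.4]
orientation: [[-0.907, 0.421, -0.003], [0.421, 0.907, -0.007], [-0.001, -0.007, -1.0]]
ft_force: [-0.5, 0.4, 0.0]
finger_gap: 0.6
grip_force: 0.0
```

Emit:
servo_tool([
  [-3,-20,0,0,0,0,0.6],
  [-3,-31,0,0,0,0,0.6],
  [-3,-31,0,0,0,0,0.6],
  [-3,-31,0,0,0,0,0.6],
  [-3,-31,0,0,0,0,0.6],
  [-3,-31,0,0,0,0,0.6],
  [-3,-31,0,0,0,0,0.6],
  [-3,-31,0,0,0,0,0.6],
])

```text
time_s: 25.38
eef_pos: [466.1, -283.9, 130.3]
orientation: [[-0.906, 0.423, -0.003], [0.423, 0.906, -0.006], [0.0, -0.007, -1.0]]
ft_force: [-0.5, 0.1, 0.1]
finger_gap: 0.598
grip_force: 0.0
```

Run:
```python
from h import *
find((464.5,-285.2))
```

```text
25.3833 tcp [ 466.1 -283.9  130.3] yphi 65.0 z [-0.003 -0.006 -1.   ] F [-0.5  0.1  0.1] gap 0.6 grip 0.0 q6 -107.0 60.0
(array([ 461.3, -284.3]), array([99.4, 59.8]), np.float32(65.1)) shift [  -4.8   -0.4 -114.3] turn 0.1
```

Emit:
servo_tool([
  [-5,-0.5,-20,0,0,0,0.6],
  [-5,-0.5,-40,0,0,0,0.6],
  [-5,-0.5,-60,0,0,0,0.6],
  [-5,-0.5,-80,0,0,0,0.6],
  [-5,-0.5,-95,0,0,0,0.6],
  [-5,-0.5,-105,0,0,0,0.6],
  [-5,-0.5,-112,0,0,0,0.6],
  [-5,-0.5,-112,0,0,0,0.6],
])

```text
time_s: 26.15
eef_pos: [460.2, -284.7, 17.0]
orientation: [[-0.906, 0.424, -0.005], [0.424, 0.906, -0.005], [0.002, -0.006, -1.0]]
ft_force: [0.1, 1.1, 0.0]
finger_gap: 0.604
grip_force: 0.0
```

Emit:
servo_tool([
  [0,0,0,0,0,0,0.0],
  [0,0,0,0,0,0,0.0],
  [0,0,0,0,0,0,0.0],
  [0,0,0,0,0,0,0.0],
  [0,0,0,0,0,0,0.0],
  [0,0,0,0,0,0,0.0],
  [0,0,0,0,0,0,0.0],
  [0,0,0,0,0,0,0.0],
], newtons=70)

```text
time_s: 26.82
eef_pos: [462.0, -286.1, 19.9]
orientation: [[-0.906, 0.424, -0.001], [0.424, 0.905, -0.008], [-0.003, -0.007, -1.0]]
ft_force: [0.1, 1.0, 5.3]
finger_gap: 0.215
grip_force: 71.1
```

Run:
```python
from h import *
st();print(board((461,-284))[1:])
```

```text
26.8167 tcp [ 462.  -286.1   19.9] yphi 64.9 z [-0.001 -0.008 -1.   ] F [0.1 1.  5.3] gap 0.22 grip 71.1 q6 -107.0 48.0
(array([ 459.8, -286.5]), array([99.5, 60.1]), np.float32(65.2))
```

Emit:
servo_tool([
  [0,0,8,0,0,0,0],
  [0,0,20,0,0,0,0],
  [0,0,40,0,0,0,0],
  [0,0,60,0,0,0,0],
  [0,0,80,0,0,-2,0],
  [0,0,100,0,0,-5,0],
  [1,5,120,0,0,-8,0],
  [3,15,130,0,0,-11,0],
])

```text
time_s: 27.53
eef_pos: [464.5, -271.7, 151.8]
orientation: [[-0.806, 0.592, -0.001], [0.592, 0.806, -0.009], [-0.005, -0.008, -1.0]]
ft_force: [0.1, -0.1, -1.4]
finger_gap: 0.214
grip_force: 70.2
```

Emit:
servo_tool([
  [4,20,0,0,0,-4,0],
  [10,50,0,0,0,-8,0],
  [17,83,0,0,0,-12,0],
  [24,116,0,0,0,-16,0],
  [31,150,0,0,0,-20,0],
  [38,184,0,0,0,-24,0],
  [45,218,0,0,0,-28,0],
  [52,252,0,0,0,-32,0],
])

```text
time_s: 28.2
eef_pos: [515.5, -16.6, 148.7]
orientation: [[-0.37, 0.929, -0.007], [0.929, 0.37, -0.003], [-0.0, -0.007, -1.0]]
ft_force: [0.8, 0.1, -2.3]
finger_gap: 0.217
grip_force: 70.1
```

Emit:
servo_tool([
  [7,34,0,0,0,-4,0],
  [14,68,0,0,0,-8,0],
  [21,102,0,0,0,-12,0],
  [28,136,0,0,0,-16,0],
  [35,170,0,0,0,-20,0],
  [42,204,0,0,0,-24,0],
  [48,234,0,0,0,-26,0],
  [53,258,0,0,0,-26,0],
])

```text
time_s: 28.87
eef_pos: [568.5, 241.9, 148.6]
orientation: [[0.071, 0.997, -0.007], [0.997, -0.071, 0.001], [0.0, -0.007, -1.0]]
ft_force: [0.7, -0.4, -1.7]
finger_gap: 0.214
grip_force: 70.1
```

Emit:
servo_tool([
  [4,17,0,0,0,0,0],
  [5,22,0,0,0,0,0],
  [5,22,0,0,0,0,0],
  [5,22,0,0,0,0,0],
  [5,22,0,0,0,0,0],
  [5,22,0,0,0,0,0],
  [5,22,0,0,0,0,0],
  [5,22,0,0,0,0,0],
])

```text
time_s: 29.53
eef_pos: [574.0, 260.8, 148.4]
orientation: [[0.073, 0.997, -0.007], [0.997, -0.073, 0.0], [-0.0, -0.007, -1.0]]
ft_force: [-0.4, 0.5, -1.4]
finger_gap: 0.216
grip_force: 70.1
```

Run:
```python
from h import *
held(19.9,'g4.png')
```

```text
29.5333 tcp [574.  260.8 148.4] yphi -4.2 z [-0.007  0.    -1.   ] F [-0.4  0.5 -1.4] gap 0.22 grip 70.1 q6 19.0 64.0
tcp [[-0.9, 39.4, 148.4]] board c [[-1.0, 39.4, 128.5]] jaw corner [[-51.0, 39.4, 128.9]] tilt -0.4 twist d -0.01
rel tcp: x ends [-49.3  49.2] y edge 30.6 slope deg 0.1
```

Emit:
servo_tool([
  [4,0,-5,-0.2,-3,0,0],
  [8,0,-12,-0.4,-6,0,0],
  [14,-1,-22,-0.65,-9,0,0],
  [14,-1,-32,-0.87,-12,0,0],
  [14,-1,-42,-0.87,-12,0,0],
  [14,-1,-52,-0.87,-12,0,0],
  [14,-1,-60,-0.87,-12,0,0],
  [14,-1,-60,-0.87,-12,0,0],
])

```text
time_s: 30.25
eef_pos: [586.9, 260.1, 85.8]
orientation: [[0.072, 0.978, 0.197], [0.997, -0.07, -0.016], [-0.002, 0.197, -0.98]]
ft_force: [-0.1, 0.3, -2.7]
finger_gap: 0.213
grip_force: 70.1
```

Emit:
servo_tool([
  [0,0,-8,0,0,0,0],
  [0,0,-16,0,0,0,0],
  [0,0,-24,0,0,0,0],
  [0,0,-30,0,0,0,0],
  [0,0,-31,0,0,0,0],
  [0,0,-31,0,0,0,0],
  [0,0,-31,0,0,0,0],
  [0,0,-31,0,0,0,0],
])

```text
time_s: 30.92
eef_pos: [588.3, 260.8, 57.8]
orientation: [[0.071, 0.977, 0.202], [0.997, -0.07, -0.014], [0.0, 0.202, -0.979]]
ft_force: [-0.3, 1.1, -2.0]
finger_gap: 0.213
grip_force: 70.1
```

Run:
```python
from h import *
jaw(19.9)
```

```text
30.9167 tcp [588.3 260.8  57.8] yphi -4.1 z [ 0.202 -0.014 -0.979] F [-0.3  1.1 -2. ] gap 0.21 grip 70.1 q6 25.0 43.0
tcp [[13.4, 40.4, 57.8]] board c [[17.4, 40.4, 38.3]] jaw corner [[-31.6, 40.3, 28.2]] tilt 11.7 twist d 0.05
```

Good; push, then lower flat.

Emit:
servo_tool([
  [-2,0,0,0,0,0,0],
  [-5,0,0,0,0,0,0],
  [-9,0,0,0,0,0,0],
  [-13,0.5,0,0,0,0,0],
  [-17,0.5,0,0,0,0,0],
  [-21,1,0,0,0,0,0],
  [-26,1,0,0,0,0,0],
  [-26,1,0,0,0,0,0],
])

```text
time_s: 31.58
eef_pos: [563.2, 262.0, 58.1]
orientation: [[0.07, 0.976, 0.207], [0.998, -0.069, -0.013], [0.001, 0.207, -0.978]]
ft_force: [6.6, 0.3, -5.7]
finger_gap: 0.212
grip_force: 69.5
```

Run:
```python
from h import *
jaw(19.9)
```

```text
31.5833 tcp [563.2 262.   58.1] yphi -4.1 z [ 0.207 -0.013 -0.978] F [ 6.6  0.3 -5.7] gap 0.21 grip 69.5 q6 26.0 42.0
tcp [[-11.7, 39.7, 58.1]] board c [[-7.5, 39.8, 38.7]] jaw corner [[-56.5, 39.7, 28.3]] tilt 12.0 twist d 0.09
```

Emit:
servo_tool([
  [-1.5,0,-2,0.15,2,0,0],
  [-1.5,0,-4,0.3,4,0,0],
  [-0.5,0,-7,0.45,6,0,0],
  [0,0,-9,0.6,8,0,0],
  [0.5,0,-11,0.75,10,0,0],
  [0.5,0,-13,0.87,12,0,0],
  [0.5,0,-14,0.87,12,0,0],
  [0.5,0,-14,0.87,12,0,0],
])

```text
time_s: 32.25
eef_pos: [567.4, 261.8, 46.4]
orientation: [[0.072, 0.997, 0.005], [0.997, -0.072, 0.002], [0.002, 0.004, -1.0]]
ft_force: [6.2, -1.5, 2.4]
finger_gap: 0.215
grip_force: 70.7
```

Run:
```python
from h import *
jaw(19.9)
```

```text
32.25 tcp [567.4 261.8  46.4] yphi -4.1 z [ 0.005  0.002 -1.   ] F [ 6.2 -1.5  2.4] gap 0.22 grip 70.7 q6 20.0 53.0
tcp [[-7.5, 39.9, 46.4]] board c [[-7.4, 40.0, 26.5]] jaw corner [[-57.4, 39.9, 26.3]] tilt 0.2 twist d 0.05
```

Emit:
servo_tool([
  [2,0,0,0,0,0,0],
  [4,0,0,0,0,0,0],
  [6,0,0,0,0,0,0],
  [7,-0.5,0,0,0,0,0],
  [7,-0.5,0,0,0,0,0],
  [7,-0.5,0,0,0,0,0.5],
  [7,-0.5,0,0,0,0,0.5],
  [7,-0.5,0,0,0,0,0.5],
])

```text
time_s: 32.92
eef_pos: [568.6, 261.2, 43.2]
orientation: [[0.071, 0.997, -0.009], [0.997, -0.071, 0.0], [-0.0, -0.009, -1.0]]
ft_force: [-1.1, 0.3, -0.3]
finger_gap: 0.502
grip_force: 0.0
```

Emit:
servo_tool([
  [0,0,0,0,0,0,0.5],
  [0,0,0,0,0,0,0.5],
  [0,0,10,0,0,0,0.5],
  [0,0,25,0,0,0,0.5],
  [0,0,45,0,0,0,0.5],
  [0,0,65,0,0,0,0.5],
  [0,0,70,0,0,0,0],
  [0,0,70,0,0,0,0],
])

```text
time_s: 33.58
eef_pos: [571.0, 261.7, 116.3]
orientation: [[0.071, 0.997, -0.002], [0.997, -0.071, 0.002], [0.002, -0.002, -1.0]]
ft_force: [0.1, 0.4, -0.1]
finger_gap: 0.227
grip_force: 0.0
```

Run:
```python
from h import *
jaw();home(3,'g5.png');home(2)
```

```text
33.5833 tcp [571.  261.7 116.3] yphi -4.1 z [-0.002  0.002 -1.   ] F [ 0.1  0.4 -0.1] gap 0.23 grip 0.0 q6 19.0 61.0
tcp [[-4.0, 40.0, 116.3]] board c [[-4.0, 40.1, 98.3]] jaw corner [[-54.0, 40.0, 98.4]] tilt -0.1 twist d 0.06
bay 3 x [-48.86  45.3 ] y [-29.9  29.9] ((-2.7631072998046875, 39.97999572753906), (96.94573211669922, 59.808109283447266), 0.1486266851425171)
bay 2 x [-51.1     45.5865] y [-30.9  30.6] ((-2.9436111450195312, -40.37208938598633), (61.29045486450195, 97.12372589111328), 89.52083587646484)
```

Emit:
servo_tool([
  [-10,1,0,0,0,0,0],
  [-22,1.5,0,0,0,0,0],
  [-36,2.5,0,0,0,0,0],
  [-47,3,0,0,0,0,0],
  [-47,3,-15,0,0,0,0],
  [-47,3,-30,0,0,0,0],
  [-47,3,-45,0,0,0,0],
  [-47,3,-45,0,0,0,0],
])

```text
time_s: 34.35
eef_pos: [518.6, 263.3, 64.0]
orientation: [[0.071, 0.997, -0.015], [0.997, -0.071, -0.002], [-0.003, -0.015, -1.0]]
ft_force: [-0.8, -0.4, -0.7]
finger_gap: -0.004
grip_force: 0.0
```

Run:
```python
from h import *
arm.camera('side');arm.camera('side');jaw()
```

```text
34.45 tcp [521.  263.9  67.1] yphi -4.1 z [-0.01 -0.   -1.  ] F [ 0.1 -0.1  0. ] gap -0.0 grip 0.0 q6 21.0 55.0
tcp [[-53.9, 38.6, 67.1]] board c [[-54.1, 38.6, 49.1]] jaw corner [[-104.1, 38.6, 49.6]] tilt -0.6 twist d 0.06
```

Emit:
servo_tool([
  [0,0,-4,0,0,0,0],
  [0,0,-8,0,0,0,0],
  [0,0,-12,0,0,0,0],
  [0,0,-15,0,0,0,0],
  [0,0,-18,0,0,0,0],
  [0,0,-20,0,0,0,0],
  [0,0,-20,0,0,0,0],
  [0,0,-20,0,0,0,0],
])

```text
time_s: 35.12
eef_pos: [523.4, 264.6, 53.5]
orientation: [[0.071, 0.997, -0.007], [0.997, -0.071, 0.0], [-0.0, -0.007, -1.0]]
ft_force: [-10.2, -3.9, 23.4]
finger_gap: 0.002
grip_force: 11.5
```

Run:
```python
from h import *
jaw()
a=snap('scene');h=cv2.cvtColor(a['img'],cv2.COLOR_BGR2HSV)
m=cv2.inRange(h,(8,120,60),(24,255,255));m=cv2.morphologyEx(m,cv2.MORPH_CLOSE,np.ones((3,3)))
for k in cv2.findContours(m,0,2)[0]:
    if 100<cv2.contourArea(k)<3000: print(k.mean((0,1)).round(),cv2.minAreaRect(ray(a,k.reshape(-1,2),4)[:,:2].astype(np.float32)))
```

```text
35.1167 tcp [523.4 264.6  53.5] yphi -4.1 z [-0.007  0.    -1.   ] F [-10.2  -3.9  23.4] gap 0.0 grip 11.5 q6 21.0 54.0
tcp [[-51.6, 39.5, 53.5]] board c [[-51.8, 39.5, 35.5]] jaw corner [[-101.8, 39.4, 35.9]] tilt -0.4 twist d 0.09
[318. 242.] ((598.40185546875, -73.51564025878906), (45.59406280517578, 100.00021362304688), 44.51124572753906)
[375. 208.] ((541.4031982421875, 107.80154418945312), (45.20228958129883, 59.746341705322266), 86.37581634521484)
[611. 103.] ((386.52471923828125, 1017.0286254882812), (52.691715240478516, 107.32917022705078), 38.22600173950195)
[555.  99.] ((288.37554931640625, 904.3310546875), (225.84323120117188, 288.3719177246094), 0.4425625503063202)
```

Emit:
servo_tool([
  [0,0,20,0,0,0,0.2],
  [0,0,50,0,0,0,0.4],
  [0,0,80,0,0,7,0.6],
  [4,-15,82,0,0,14,0.6],
  [8,-35,82,0,0,21,0.6],
  [12,-55,82,0,0,28,0.6],
  [16,-75,82,0,0,35,0.6],
  [20,-95,82,0,0,42,0.6],
])

```text
time_s: 35.83
eef_pos: [542.6, 168.3, 130.5]
orientation: [[-0.619, 0.785, -0.005], [0.785, 0.619, -0.004], [-0.0, -0.006, -1.0]]
ft_force: [0.2, 0.2, 0.1]
finger_gap: 0.6
grip_force: 0.0
```

Emit:
servo_tool([
  [5,-25,0,0,0,7,0.6],
  [10,-50,0,0,0,14,0.6],
  [16,-75,0,0,0,21,0.6],
  [22,-100,0,0,0,28,0.6],
  [28,-125,0,0,0,35,0.6],
  [34,-150,0,0,0,42,0.6],
  [40,-175,0,0,0,49,0.6],
  [44,-200,0,0,0,56,0.6],
])

```text
time_s: 36.5
eef_pos: [586.8, -32.2, 130.4]
orientation: [[-0.997, -0.074, 0.001], [-0.074, 0.997, -0.007], [-0.001, -0.007, -1.0]]
ft_force: [-0.1, -0.1, -0.7]
finger_gap: 0.599
grip_force: 0.0
```

Emit:
servo_tool([
  [4,-25,0,0,0,7,0.6],
  [8,-47,0,0,0,14,0.6],
  [8,-47,0,0,0,21,0.6],
  [8,-47,0,0,0,28,0.6],
  [8,-47,0,0,0,35,0.6],
  [8,-47,0,0,0,39.7,0.6],
  [8,-47,0,0,0,39.7,0.6],
  [8,-47,0,0,0,39.7,0.6],
])

```text
time_s: 37.17
eef_pos: [594.4, -77.9, 130.2]
orientation: [[-0.726, -0.688, 0.005], [-0.688, 0.726, -0.005], [-0.0, -0.007, -1.0]]
ft_force: [0.6, 0.1, 0.3]
finger_gap: 0.599
grip_force: 0.0
```

Run:
```python
from h import *
arm.camera('side');find((593.2,-78.5))
```

```text
37.2167 tcp [594.4 -77.8 130.3] yphi 133.5 z [ 0.005 -0.005 -1.   ] F [-0.9  0.5 -0.6] gap 0.6 grip 0.0 q6 -150.0 61.0
(array([593.3, -79.2]), array([59.9, 99.3]), np.float32(134.4)) shift [  -1.1   -1.4 -114.3] turn 0.9
```

Emit:
servo_tool([
  [-1,-1.5,-20,0,0,1,0.6],
  [-1,-1.5,-40,0,0,1,0.6],
  [-1,-1.5,-60,0,0,1,0.6],
  [-1,-1.5,-80,0,0,1,0.6],
  [-1,-1.5,-95,0,0,1,0.6],
  [-1,-1.5,-105,0,0,1,0.6],
  [-1,-1.5,-112,0,0,1,0.6],
  [-1,-1.5,-112,0,0,1,0.6],
])

```text
time_s: 37.98
eef_pos: [592.5, -79.0, 16.9]
orientation: [[-0.712, -0.702, 0.002], [-0.702, 0.712, -0.004], [0.001, -0.005, -1.0]]
ft_force: [-0.4, 0.4, -0.2]
finger_gap: 0.602
grip_force: 0.0
```

Emit:
servo_tool([
  [0,0,0,0,0,0,0.0],
  [0,0,0,0,0,0,0.0],
  [0,0,0,0,0,0,0.0],
  [0,0,0,0,0,0,0.0],
  [0,0,0,0,0,0,0.0],
  [0,0,0,0,0,0,0.0],
  [0,0,0,0,0,0,0.0],
  [0,0,0,0,0,0,0.0],
], newtons=70)

```text
time_s: 38.65
eef_pos: [594.5, -79.6, 19.9]
orientation: [[-0.712, -0.702, 0.007], [-0.702, 0.712, -0.006], [-0.001, -0.009, -1.0]]
ft_force: [-0.7, 0.1, 5.8]
finger_gap: 0.212
grip_force: 71.3
```

Run:
```python
from h import *
st();print(board((593.3,-79.2))[1:])
```

```text
38.65 tcp [594.5 -79.6  19.9] yphi 134.6 z [ 0.007 -0.006 -1.   ] F [-0.7  0.1  5.8] gap 0.21 grip 71.3 q6 -152.0 50.0
(array([594.5, -80.5]), array([60.3, 99.3]), np.float32(134.8))
```

Emit:
servo_tool([
  [0,0,8,0,0,0,0],
  [0,0,20,0,0,0,0],
  [0,0,40,0,0,0,0],
  [0,0,60,0,0,-3,0],
  [0,0,80,0,0,-8,0],
  [0,0,100,0,0,-14,0],
  [0,5,120,0,0,-20,0],
  [0,15,130,0,0,-26,0],
])

```text
time_s: 39.37
eef_pos: [594.4, -65.3, 151.7]
orientation: [[-0.95, -0.313, 0.006], [-0.313, 0.95, -0.008], [-0.003, -0.01, -1.0]]
ft_force: [0.2, 1.0, -1.6]
finger_gap: 0.219
grip_force: 70.3
```

Emit:
servo_tool([
  [0,20,0,0,0,-6.5,0],
  [0,45,0,0,0,-13,0],
  [0,70,0,0,0,-19.5,0],
  [-1,95,0,0,0,-26,0],
  [-2,120,0,0,0,-32.5,0],
  [-3,145,0,0,0,-39,0],
  [-4,170,0,0,0,-45.5,0],
  [-5,195,0,0,0,-52,0],
])

```text
time_s: 40.03
eef_pos: [587.7, 131.8, 148.4]
orientation: [[-0.832, 0.555, -0.005], [0.555, 0.832, -0.006], [0.0, -0.007, -1.0]]
ft_force: [0.5, 0.1, -1.6]
finger_gap: 0.212
grip_force: 70.2
```

Emit:
servo_tool([
  [-1,25,0,0,0,-6.5,0],
  [-2,50,0,0,0,-13,0],
  [-3,75,0,0,0,-19.5,0],
  [-4,100,0,0,0,-26,0],
  [-5,125,0,0,0,-32.5,0],
  [-6,150,0,0,0,-39,0],
  [-7,175,0,0,0,-45.5,0],
  [-7.5,195,0,0,0,-52,0],
])

```text
time_s: 40.7
eef_pos: [580.0, 327.3, 148.4]
orientation: [[-0.076, 0.997, -0.008], [0.997, 0.076, -0.0], [0.0, -0.008, -1.0]]
ft_force: [1.1, -0.1, -1.9]
finger_gap: 0.213
grip_force: 70.2
```

Emit:
servo_tool([
  [0,10,0,0,0,-5,0],
  [0,15.5,0,0,0,-8.8,0],
  [0,15.5,0,0,0,-8.8,0],
  [0,15.5,0,0,0,-8.8,0],
  [0,15.5,0,0,0,-8.8,0],
  [0,15.5,0,0,0,-8.8,0],
  [0,15.5,0,0,0,-8.8,0],
  [0,15.5,0,0,0,-8.8,0],
])

```text
time_s: 41.37
eef_pos: [581.0, 340.6, 148.4]
orientation: [[0.073, 0.997, -0.007], [0.997, -0.073, 0.0], [-0.0, -0.007, -1.0]]
ft_force: [0.7, 0.7, -1.5]
finger_gap: 0.219
grip_force: 70.2
```

Run:
```python
from h import *
held(19.9,'g6.png')
```

```text
41.3667 tcp [581.  340.6 148.4] yphi -4.2 z [-0.007  0.    -1.   ] F [ 0.7  0.7 -1.5] gap 0.22 grip 70.2 q6 26.0 66.0
tcp [[0.4, 119.4, 148.4]] board c [[0.2, 119.4, 128.5]] jaw corner [[-49.8, 119.5, 128.8]] tilt -0.4 twist d -0.06
rel tcp: x ends [-49.3  49.3] y edge 28.19999999999999 slope deg 0.1
```

Emit:
servo_tool([
  [4,0,-5,-0.2,-3,0,0],
  [8,0.5,-12,-0.4,-6,0,0],
  [12.5,1,-22,-0.65,-9,0,0],
  [12.5,1,-32,-0.87,-12,0,0],
  [12.5,1,-42,-0.87,-12,0,0],
  [12.5,1,-52,-0.87,-12,0,0],
  [12.5,1,-60,-0.87,-12,0,0],
  [12.5,1,-60,-0.87,-12,0,0],
])

```text
time_s: 42.08
eef_pos: [592.5, 341.4, 85.7]
orientation: [[0.074, 0.978, 0.197], [0.997, -0.072, -0.016], [-0.002, 0.197, -0.98]]
ft_force: [-0.0, -0.5, -1.6]
finger_gap: 0.216
grip_force: 70.3
```

Emit:
servo_tool([
  [0,0,-8,0,0,0,0],
  [0,0,-16,0,0,0,0],
  [0,0,-24,0,0,0,0],
  [0,0,-30,0,0,0,0],
  [0,0,-31,0,0,0,0],
  [0,0,-31,0,0,0,0],
  [0,0,-31,0,0,0,0],
  [0,0,-31,0,0,0,0],
])

```text
time_s: 42.75
eef_pos: [593.7, 342.3, 57.8]
orientation: [[0.073, 0.977, 0.202], [0.997, -0.072, -0.014], [0.001, 0.202, -0.979]]
ft_force: [0.3, -0.3, -2.2]
finger_gap: 0.214
grip_force: 70.2
```

Run:
```python
from h import *
jaw(19.9)
```

```text
42.75 tcp [593.7 342.3  57.8] yphi -4.2 z [ 0.202 -0.014 -0.979] F [ 0.3 -0.3 -2.2] gap 0.21 grip 70.2 q6 33.0 45.0
tcp [[12.8, 122.1, 57.8]] board c [[16.9, 122.1, 38.3]] jaw corner [[-32.1, 122.1, 28.2]] tilt 11.7 twist d -0.04
```

Emit:
servo_tool([
  [-2,0,0,0,0,0,0],
  [-5,0,0,0,0,0,0],
  [-9,0,0,0,0,0,0],
  [-13,0,0,0,0,0,0],
  [-17,0.5,0,0,0,0,0],
  [-21,0.5,0,0,0,0,0],
  [-25.5,0.5,0,0,0,0,0],
  [-25.5,0.5,0,0,0,0,0],
])

```text
time_s: 43.42
eef_pos: [569.2, 343.0, 58.1]
orientation: [[0.072, 0.976, 0.207], [0.997, -0.071, -0.013], [0.002, 0.207, -0.978]]
ft_force: [6.6, 0.1, -5.8]
finger_gap: 0.216
grip_force: 69.6
```

Run:
```python
from h import *
jaw(19.9)
```

```text
43.4167 tcp [569.2 343.   58.1] yphi -4.1 z [ 0.207 -0.013 -0.978] F [ 6.6  0.1 -5.8] gap 0.22 grip 69.6 q6 34.0 44.0
tcp [[-11.6, 120.9, 58.1]] board c [[-7.4, 121.0, 38.6]] jaw corner [[-56.4, 121.0, 28.2]] tilt 11.9 twist d 0.0
```

Emit:
servo_tool([
  [-1.5,0,-2,0.15,2,0,0],
  [-1.5,0,-4,0.3,4,0,0],
  [-0.5,0,-7,0.45,6,0,0],
  [0,0,-9,0.6,8,0,0],
  [0.5,0,-11,0.75,10,0,0],
  [0.5,0,-13,0.87,12,0,0],
  [0.5,0,-14,0.87,12,0,0],
  [0.5,0,-14,0.87,12,0,0],
])

```text
time_s: 44.08
eef_pos: [573.2, 343.0, 46.4]
orientation: [[0.073, 0.997, 0.004], [0.997, -0.073, 0.003], [0.003, 0.004, -1.0]]
ft_force: [7.3, -0.7, 2.0]
finger_gap: 0.215
grip_force: 70.8
```

Run:
```python
from h import *
jaw(19.9)
```

```text
44.0833 tcp [573.2 343.   46.4] yphi -4.2 z [ 0.004  0.003 -1.   ] F [ 7.3 -0.7  2. ] gap 0.21 grip 70.8 q6 26.0 55.0
tcp [[-7.6, 121.2, 46.4]] board c [[-7.5, 121.3, 26.5]] jaw corner [[-57.5, 121.3, 26.3]] tilt 0.2 twist d -0.04
```

Emit:
servo_tool([
  [2,0,0,0,0,0,0],
  [4,0,0,0,0,0,0],
  [6,0,0,0,0,0,0],
  [7,-0.5,0,0,0,0,0],
  [7,-0.5,0,0,0,0,0],
  [7,-0.5,0,0,0,0,0.5],
  [7,-0.5,0,0,0,0,0.5],
  [7,-0.5,0,0,0,0,0.5],
])

```text
time_s: 44.75
eef_pos: [574.6, 342.3, 43.2]
orientation: [[0.073, 0.997, -0.009], [0.997, -0.073, 0.0], [-0.0, -0.009, -1.0]]
ft_force: [-0.2, -0.9, -0.5]
finger_gap: 0.501
grip_force: 0.0
```

Emit:
servo_tool([
  [0,0,0,0,0,0,0.5],
  [0,0,0,0,0,0,0.5],
  [0,0,10,0,0,0,0.5],
  [0,0,25,0,0,0,0.5],
  [0,0,45,0,0,0,0.5],
  [0,0,65,0,0,0,0.5],
  [0,0,70,0,0,0,0],
  [0,0,70,0,0,0,0],
])

```text
time_s: 45.42
eef_pos: [577.4, 343.0, 117.5]
orientation: [[0.073, 0.997, -0.001], [0.997, -0.073, 0.003], [0.003, -0.001, -1.0]]
ft_force: [-0.1, 0.2, -0.1]
finger_gap: 0.233
grip_force: 0.0
```

Run:
```python
from h import *
jaw();home(4,'g7.png');home(3)
```

```text
45.4167 tcp [577.4 343.  117.5] yphi -4.2 z [-0.001  0.003 -1.   ] F [-0.1  0.2 -0.1] gap 0.23 grip 0.0 q6 26.0 62.0
tcp [[-3.4, 121.6, 117.5]] board c [[-3.5, 121.7, 99.5]] jaw corner [[-53.5, 121.7, 99.6]] tilt -0.1 twist d -0.04
bay 4 x [-49.2     45.3595] y [-30.7  28.8] ((-3.0000076293945312, 119.04998779296875), (97.39998626708984, 59.49999237060547), -0.0)
bay 3 x [-50.8     45.4985] y [-28.9  31.8] ((-3.055755615234375, 41.11817169189453), (61.55109405517578, 96.9765625), 88.69210052490234)
```

Emit:
servo_tool([
  [-10,1,0,0,0,0,0],
  [-22,1.5,0,0,0,0,0],
  [-36,2.5,0,0,0,0,0],
  [-47,3,0,0,0,0,0],
  [-47,3,-15,0,0,0,0],
  [-47,3,-30,0,0,0,0],
  [-47,3,-45,0,0,0,0],
  [-47,3,-45,0,0,0,0],
])

```text
time_s: 46.18
eef_pos: [524.7, 343.9, 63.7]
orientation: [[0.073, 0.997, -0.015], [0.997, -0.073, -0.003], [-0.004, -0.015, -1.0]]
ft_force: [0.1, -0.6, -0.5]
finger_gap: -0.0
grip_force: 0.0
```

Run:
```python
from h import *
arm.camera('side');arm.camera('side');jaw()
```

```text
46.2833 tcp [527.  344.8  67. ] yphi -4.2 z [-0.01  -0.001 -1.   ] F [-0.6  0.3  0.4] gap 0.0 grip 0.0 q6 28.0 57.0
tcp [[-53.8, 119.7, 67.0]] board c [[-54.0, 119.7, 49.0]] jaw corner [[-104.0, 119.8, 49.5]] tilt -0.6 twist d -0.03
```

Emit:
servo_tool([
  [0,0,-4,0,0,0,0],
  [0,0,-8,0,0,0,0],
  [0,0,-12,0,0,0,0],
  [0,0,-15,0,0,0,0],
  [0,0,-18,0,0,0,0],
  [0,0,-20,0,0,0,0],
  [0,0,-20,0,0,0,0],
  [0,0,-20,0,0,0,0],
])

```text
time_s: 46.95
eef_pos: [529.3, 345.7, 53.6]
orientation: [[0.073, 0.997, -0.007], [0.997, -0.073, 0.0], [-0.0, -0.007, -1.0]]
ft_force: [-9.0, -3.8, 20.1]
finger_gap: -0.002
grip_force: 10.2
```

Emit:
servo_tool([
  [0,0,25,0,0,0,0],
  [0,0,60,0,0,0,0],
  [0,0,95,0,0,0,0],
  [10,-30,125,0,0,0,0],
  [20,-65,150,0,0,0,0],
  [30,-100,165,0,0,0,0],
  [35,-135,175,0,0,0,0],
  [35,-170,180,0,0,0,0],
])

```text
time_s: 47.62
eef_pos: [565.3, 173.5, 231.4]
orientation: [[0.073, 0.997, -0.001], [0.997, -0.073, 0.001], [0.001, -0.001, -1.0]]
ft_force: [-0.0, 0.0, -0.3]
finger_gap: 0.001
grip_force: 0.0
```

Emit:
servo_tool([
  [0,-35,0,0,0,0,0],
  [0,-70,0,0,0,0,0],
  [0,-105,0,0,0,0,0],
  [0,-130,0,0,0,0,0],
  [0,-130,0,0,0,0,0],
  [0,-130,0,0,0,0,0],
  [0,-130,0,0,0,0,0],
  [0,-130,0,0,0,0,0],
])

```text
time_s: 48.28
eef_pos: [563.4, 46.2, 228.3]
orientation: [[0.072, 0.997, -0.007], [0.997, -0.072, 0.001], [0.0, -0.007, -1.0]]
ft_force: [-0.1, -0.6, -1.0]
finger_gap: 0.006
grip_force: 0.0
```

Run:
```python
from h import *
st()
for k in(1,2,3,4): home(k)
w=snap('wrist');cv2.imwrite('pics/fin.png',cv2.resize(w['img'],(800,500)))
```

```text
48.2833 tcp [563.4  46.2 228.3] yphi -4.1 z [-0.007  0.001 -1.   ] F [-0.1 -0.6 -1. ] gap 0.01 grip 0.0 q6 -1.0 71.0
bay 1 x [-48.9755  44.6   ] y [-30.   29.3] ((-3.2000083923339844, -120.29998779296875), (96.19998168945312, 59.399993896484375), 0.0)
bay 2 x [-50.2  44.9] y [-31.  28.] ((-3.200000762939453, -41.5), (59.0, 96.4000015258789), 90.0)
bay 3 x [-50.9525  44.8525] y [-31.2 -21.9] ((-3.049999237060547, 13.450000762939453), (96.0999984741211, 9.300000190734863), 0.0)Traceback (most recent call last):
  File "<stdin>", line 3, in <module>
  File "h.py", line 40, in home
    print('bay',k,'x',np.percentile(H[:,0],[.5,99.5]),'y',np.percentile(H[:,1],[.5,99.5])-b,cv2.minAreaRect(H[:,:2].astype(np.float32)))
                      ~~~~~~~~~~~~~^^^^^^^^^^^^^^^^^^
    return _quantile_unchecked(
        a, q, axis, out, overwrite_input, method, keepdims, weights)
    return _ureduce(a,
                    func=_quantile_ureduce_func,
    ...<5 lines>...
                    overwrite_input=overwrite_input,
                    method=method)
    r = func(a, **kwargs)
    result = _quantile(arr,
                       quantiles=q,
    ...<2 lines>...
                       out=out,
                       weights=wgt)
    slices_having_nans = np.isnan(arr[-1, ...])
                                  ~~~^^^^^^^^^
IndexError: index -1 is out of bounds for axis 0 with size 0
```

Run:
```python
from h import *
v=snap('side');u=snap('scene')
A=cv2.resize(v['img'][215:395,250:390],(389,500),interpolation=2);B=cv2.resize(u['img'][145:240,335:510],(410,223),interpolation=2)
C=np.zeros((500,799,3),np.uint8);C[:,:389]=A;C[:223,389:]=B;C[240:496,389:]=cv2.resize(v['img'],(410,256));cv2.imwrite('pics/fin.png',C)
```

```text
(no output)
```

View pics/fin.png

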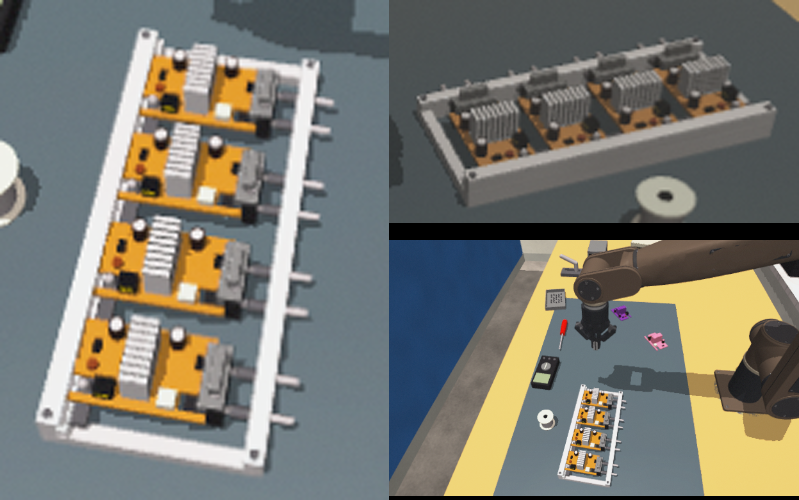

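The picture shows all four boards flat under the rail with their caps down, the bystanders where they were, and the gripper clear. I'm handing in.

```bash
python3 -c "
from plant import arm
print(arm.hand_in())"
```

```text
the job is handed in; nothing more can be done
None
```

All four boards are in bays 1 to 4, flat, home under the rail and clamped; the screwdriver, reel and multimeter were not touched, and the job is handed in (no verdict was returned).

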